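# Put away jars, tea tins and egg ring on a crowded kitchen counter

## Robot

A 6-joint arm with a two-finger parallel gripper is mounted at the origin on the work surface. World frame = base frame: x ahead of the robot, y to its left, z up, the work surface at z = 0. Lengths are in m, angles in rad, forces in N, time in s.
With the tool pointing down it reaches from about 0.375 to 0.975 m from the base axis. Payload 3.8 kg.
Tool frame: the origin (TCP) lies midway between the tips of the shut fingers; the grasp point (between the pads) lies 19 mm behind it; z points along the fingers, y is the line along which they close (so a half turn about z gives the same grasp; the last joint's range is limited). The gripper opens to 85 mm and grips with 20 to 120 N. Pads are 22 mm wide; open, the fingers measure 114 mm over their backs; the gripper's body (76 mm by 85 mm) begins 54 mm behind the grasp point. The pads swing forward as they close: fully open they stand 13 mm farther back than shut.
Start: joints at [-1.216, 0.264, 1.604, -0, 1.274, -0.037], TCP at [0.258, -0.624, 0.206] pointing down, gripper open.
Joint ranges: [-2.63, 2.63], [-0.94, 2.18], [0.31, 2.57], [-1.31, 4.45], [0, 2.66], [-2.55, 2.55]. Speed limits (rad/s): [2.57, 2.57, 3.14, 3.14, 3.14, 3.14].

## Interface

Orientations are given as a rotation vector (axis times angle).
In Python, from workcell import status, read_camera, workorder, masks_of gives the robot as it stands.
- The arm moves only by the tool drive_tool, never from a script. Its argument "rows" is a list of rows, each a list of 7 numbers: the turn, a rotation vector about the tool's x, y, z in degrees, then the shift along the tool's x, y, z in m, then the opening, from 0 (shut) to 1 (fully open). In form: [[ax, ay, az, tx, ty, tz, claw], ...]. A call has 1 to 8 rows; each row shifts and turns the commanded pose from where the row before left it, along the tool's axes as they then stand; what a row does not reach is not made up. A row lasts 1/12 s, in which the tool goes at most 41.7 mm and 7.16 degrees, less where a joint would pass 70% of its speed; a pose out of reach is approached as far as the arm can. A call is refused whole if a number of a shift passes 0.0417 or a number of a turn 7.16, either way. A call with a gripper value outside its range is refused whole. The fingers move at their own pace and stop on an object; "force" is the grip in N (left out, the last holds). Time passes only in rows, so rows that do not move let the fingers close. It gives the time, the measured TCP pose, the force, the opening and the grip force at its end, in the units of the state.
- status.read_state(): the state, without advancing time (a new reading comes with each control period).
- read_camera(name): name is "scene" or "top" or "wrist"; returns a dict with "color" (384x512x3 uint8, red, green, blue), "intrinsics" (3x3 intrinsics, pixels), "world_from_camera" (4x4, takes a point from camera to world coordinates); the wrist camera has in their place "mount" (4x4, takes a point from camera to tool coordinates, whose origin is the TCP and whose axes are the flange's). Camera axes: x right, y up, looking along -z (the intrinsics and any distortion apply to the point x, -y, -z); pixel columns grow to the right and rows downward; lengths in m; the calibration is good to about 2 mm. The wrist camera is an equidistant fisheye: a pixel r from the principal point sees the ray r / f radians off the axis. A picture is of the moment at which its call begins: read the wrist's pose just before it. There is no depth.
- workorder.finish_job(): hands the job in; it is judged then, once.
Trained networks look in a picture, given as the dict that the camera call returned (one of the last four; its "shot" number tells which), for a name from the list of things; names that differ only in an ending like _2 or _b are one class to them, and where a whole thing is asked for, a point or a joint stands for the part that bears it (a point fixed in the world has none). Each returns a list of dicts, best first, with "score" (0 to 1); they miss things now and then, are a little off and sometimes report something else, mostly with a low value. They report only what shows in the picture. A call takes as long as a camera call.
- masks_of(picture, name): "mask" (384x512 bool, what is visible of it) and "bbox" ([left, top, right, bottom] in pixels, round what is visible of it).
The state is a dict: "time": time; "q": joint angles; "joint_vel": joint speeds; "joint_torque": joint torques, N m; "tool_pos": TCP position; "tcp_rot": TCP orientation; "wrist_force": force on the tool from outside, world axes, zero at the start; "torque": the same for the moment, N m; "width": opening from 0.0 (shut) to 1.0 (fully open); "grip_force": force on a finger pad.
Only numpy, scipy, OpenCV 4.12 (cv2) and the standard library are available. Lean on these libraries where they do the work, as an engineer would, in place of code of your own. Each camera call takes 0.05 s, during which the arm holds its last target. There are 200 camera calls.

## Task

Sort the things scattered on the counter: stand one spice jar upright in each bay of the steel caddy, stand one tea tin upright in each bay of the wooden tray, and lay the egg ring flat on the griddle, inside its raised rim. Lower each thing right into its place rather than dropping it, and do not shift the teapot or the orange bowl.

Things in the scene. Friction and masses are not known exactly. Their poses are not given: they have to be found in the camera images.
- jar_a: One round white ceramic spice jar standing upright on the counter, 42 mm diameter, straight body 56 mm high with a 35 mm wide cork lid on top (68 mm high in all), about 160 g. Origin: centre of its underside, z up. The two jars are alike.
- jar_b: Other round white ceramic spice jar standing upright on the counter, 42 mm diameter, straight body 56 mm high with a 35 mm wide cork lid on top (68 mm high in all), about 160 g. Origin: centre of its underside, z up. The two jars are alike.
- tin_a: One rectangular brushed-metal tea tin standing upright, 36 mm (its x axis) by 58 mm (its y axis) and 50 mm high, plain flat sides, about 120 g, loose at any yaw. Origin: centre of its underside, z up. The two tins are alike.
- tin_b: Other rectangular brushed-metal tea tin standing upright, 36 mm (its x axis) by 58 mm (its y axis) and 50 mm high, plain flat sides, about 120 g, loose at any yaw. Origin: centre of its underside, z up. The two tins are alike.
- egg_ring: Steel egg ring, 90 mm outside diameter, 84 mm inside, 18 mm high, open below, with a wire strap along its x axis that rises from the rim over the middle and carries a dark wooden grip: 44 mm along x, 16 mm along y, from 48 to 66 mm above the ring's foot, right over its centre. About 110 g, loose at any yaw. Origin: centre of its underside, z up.
- caddy: Steel spice caddy, a low open tray 74 mm (x) by 144 mm (y) with two square bays. Fixed to the counter, walls 4 mm thick and 22 mm high, floor 4 mm above the counter. Origin: centre of its underside, z up; the two bays lie in a row along its y axis, divided by a wall at y = 0; each bay is 66 by 66 mm inside, centred at y = +35 and -35 mm.
- tea_tray: Wooden tea tray, a low open tray 70 mm (x) by 184 mm (y) with two oblong bays. Fixed to the counter, walls 4 mm thick and 22 mm high, floor 4 mm above the counter. Origin: centre of its underside, z up; the two bays lie in a row along its y axis, divided by a wall at y = 0; each bay is 62 mm (x) by 86 mm (y) inside, centred at y = +45 and -45 mm.
- griddle: Square dark cast-iron griddle plate, 190 by 190 mm with small ears on its +x and -x sides, fixed to the counter. Flat cooking surface 18 mm above the counter, 174 by 174 mm inside a rim 8 mm wide that stands 5 mm above it. Origin: centre of its underside, on the counter, z up.
- teapot: Closed white ceramic teapot, 120 mm diameter and 120 mm high, spout along its +x (to 105 mm from the axis), handle along its -x (to 97 mm). Stands at the far left or far right; not to be moved. Origin: centre of its underside.
- bowl: Empty orange plastic bowl, 124 mm across the rim, 52 mm high, on the other side from the teapot; not to be moved. Origin: centre of its underside.

How it is judged:
At the end, for the whole second after the job is handed in: One jar on the floor of each caddy bay, one tin on the floor of each tray bay (undersides within 4 mm of it, leaning under 0.12 rad); egg ring on the griddle surface inside its rim (centre within 43 mm on both axes, within 2.5 mm of the surface, tilt under 0.05 rad); all at rest (((x of jar_a in the frame of caddy between -0.014 and 0.014 m and y of jar_a in the frame of caddy between 0.021 and 0.049 m and x of jar_b in the frame of caddy between -0.014 and 0.014 m and y of jar_b in the frame of caddy between -0.049 and -0.021 m) or (x of jar_a in the frame of caddy between -0.014 and 0.014 m and y of jar_a in the frame of caddy between -0.049 and -0.021 m and x of jar_b in the frame of caddy between -0.014 and 0.014 m and y of jar_b in the frame of caddy between 0.021 and 0.049 m)) and ((x of tin_a in the frame of tea_tray between -0.015 and 0.015 m and y of tin_a in the frame of tea_tray between 0.018 and 0.072 m and x of tin_b in the frame of tea_tray between -0.015 and 0.015 m and y of tin_b in the frame of tea_tray between -0.072 and -0.018 m) or (x of tin_a in the frame of tea_tray between -0.015 and 0.015 m and y of tin_a in the frame of tea_tray between -0.072 and -0.018 m and x of tin_b in the frame of tea_tray between -0.015 and 0.015 m and y of tin_b in the frame of tea_tray between 0.018 and 0.072 m)) and z of jar_a in the frame of caddy between 0.001 and 0.008 m and angle between each of jar_a, jar_b, tin_a, tin_b's own z axis and vertical below 0.12 rad and z of jar_b in the frame of caddy between 0.001 and 0.008 m and z of tin_a in the frame of tea_tray between 0.001 and 0.008 m and z of tin_b in the frame of tea_tray between 0.001 and 0.008 m and x of egg_ring in the frame of griddle between -0.043 and 0.043 m and y of egg_ring in the frame of griddle between -0.043 and 0.043 m and z of egg_ring in the frame of griddle between 0.015 and 0.0205 m and angle between egg_ring's own z axis and vertical below 0.05 rad and linear speed of each of jar_a, jar_b, tin_a, tin_b, egg_ring below 0.02 m/s); the robot touches nothing.
It fails at once if the teapot is shifted by more than 20 mm (distance of teapot from where it was at the start of the episode above 0.02 m).
It fails at once if the bowl is shifted by more than 20 mm (distance of bowl from where it was at the start of the episode above 0.02 m).
It fails at once if one of the things to sort is dropped or knocked away (faster than 0.55 m/s, as after a 15 mm fall, while the fingers do not hold it) ((linear speed of jar_a above 0.55 m/s and contact force between jar_a and the fingers below 0.05 N) or (linear speed of jar_b above 0.55 m/s and contact force between jar_b and the fingers below 0.05 N) or (linear speed of tin_a above 0.55 m/s and contact force between tin_a and the fingers below 0.05 N) or (linear speed of tin_b above 0.55 m/s and contact force between tin_b and the fingers below 0.05 N) or (linear speed of egg_ring above 0.55 m/s and contact force between egg_ring and the fingers below 0.05 N)).
It also fails if it takes over 112 s, if anything falls off the work surface, if the arm or the gripper's body presses on something with over 40 N, if the wrist force passes 120 N, or if a joint passes its speed limit or range.

## Working session

There is one attempt and no reset: what is moved stays moved. The work goes in short steps, Python scripts to look and compute and a tool call to move; the robot and the scene stay as the last step left them, time stands still between calls to the robot, and variables do not carry over. Pictures are saved under pics/ and viewed, at most 15 in all, crops included, and the job is handed in when it is done.

Besides the shell and the picture viewer there is one more tool, called after "Request:" by a JSON object that holds its "fn" and its "kwargs". drive_tool: Moves the arm, as the interface text tells. Its arguments: {"type":"object","properties":{"rows":{"type":"array"},"force":{"type":"number"}},"required":["rows"]}

```bash
ls; mkdir -p pics; cat > look.py <<'E'
import numpy as np, cv2
from workcell import status, read_camera, masks_of
def save(n,im): cv2.imwrite(f'pics/{n}.png', im[:,:,::-1])
E
python3 - <<'E'
from look import *
print(status.read_state())
for c in ['scene','top']:
    p=read_camera(c); save(c+'0',p['color']); print(c,p['intrinsics'],p['world_from_camera'],[k for k in p])
    for n in ['jar_a','tin_a','egg_ring','caddy','tea_tray','griddle','teapot','bowl']:
        print(n,[(round(d['score'],2),[int(v) for v in d['bbox']],int(d['mask'].sum())) for d in masks_of(p,n)])
E
```

```text
pics
{'time': 0.0, 'q': array([-1.21589320e+00,  2.64768549e-01,  1.60536590e+00, -1.86742942e-05,
        1.27369149e+00, -3.69024133e-02]), 'joint_vel': array([-0.00074639, -0.0004389 ,  0.00156326,  0.00129754,  0.00041751,
       -0.00016411]), 'joint_torque': array([ 1.20480445e-05, -5.15113878e+01, -3.67310643e+01, -3.04481262e-05,
        1.29830930e-02, -2.27529637e-05]), 'tool_pos': array([ 0.25747348, -0.62312151,  0.20515608]), 'tcp_rot': array([-3.07933946e+00, -6.11097411e-01,  5.82706713e-04]), 'wrist_force': array([-0.69823321, -0.20060501,  0.02640911]), 'torque': array([0.02183501, 0.04675519, 0.04590552]), 'grip_force': 0.0, 'width': 1.0044062041684325}
scene [[380.90291238   0.         253.3305474 ]
 [  0.         380.90291238 188.25952418]
 [  0.           0.           1.        ]] [[ 0.77010981 -0.5244547   0.36315032  0.87004819]
 [ 0.63789124  0.62860095 -0.44492203 -0.40809524]
 [ 0.00506481  0.57428923  0.81863681  0.76966202]
 [ 0.          0.          0.          1.        ]] ['color', 'intrinsics', 'world_from_camera', 'shot']
jar_a [(0.9, [171, 193, 194, 
[... 732 characters left out ...]
e-01  1.12426081e+00]
 [ 0.00000000e+00  0.00000000e+00  0.00000000e+00  1.00000000e+00]] ['color', 'intrinsics', 'world_from_camera', 'shot']
jar_a [(0.69, [310, 233, 332, 249], 248), (0.69, [256, 228, 272, 262], 162), (0.64, [174, 163, 197, 181], 253)]
tin_a [(0.82, [198, 231, 222, 257], 378), (0.57, [329, 159, 353, 188], 383)]
egg_ring [(0.56, [244, 231, 273, 261], 181)]
caddy [(0.92, [373, 225, 429, 252], 1575)]
tea_tray [(0.62, [93, 217, 162, 259], 1809)]
griddle [(0.9, [226, 137, 297, 214], 4707)]
teapot [(0.94, [107, 118, 154, 188], 1846), (0.65, [223, 136, 300, 214], 4809), (0.62, [243, 227, 275, 264], 252), (0.46, [90, 216, 164, 257], 1867)]
bowl [(0.79, [387, 131, 431, 176], 1627)]
```

```bash
python3 - <<'E'
from look import *
p=cv2.imread('pics/top0.png'); cv2.imwrite('pics/topc.png',cv2.resize(p[110:280,80:440],(792,374),interpolation=cv2.INTER_CUBIC))
p=cv2.imread('pics/scene0.png'); cv2.imwrite('pics/scenec.png',cv2.resize(p[70:340,60:430],(780,569),interpolation=cv2.INTER_CUBIC))
E
```

```text
(no output)
```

View pics/topc.png

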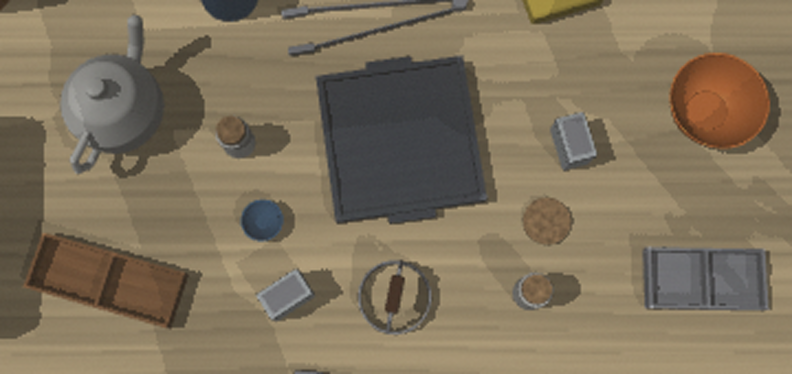

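View pics/scenec.png

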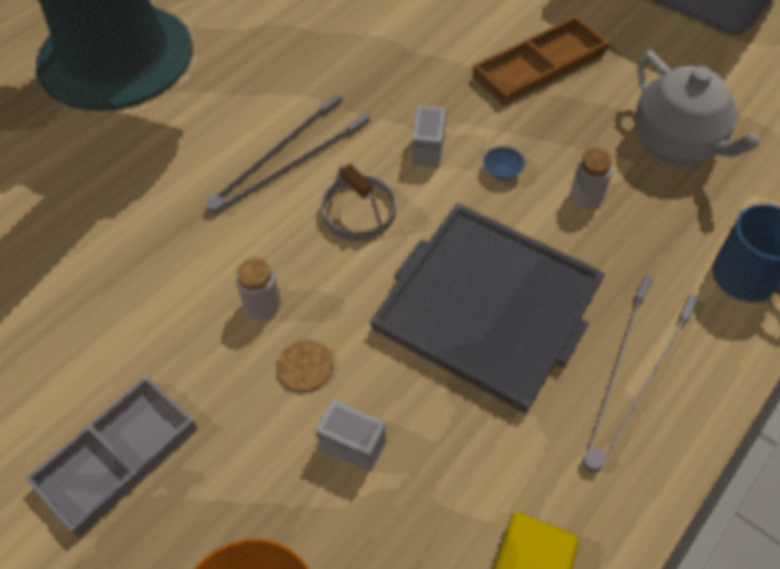

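The top picture (crop ×2.2) shows the teapot far left and the bowl far right. The tray is at crop (107,278), the caddy at (708,278) and the griddle at (405,138). The jars are at (233,140) and (537,290), the tins at (285,295) and (575,140), and the egg ring at (396,297). The blue cup, cork mat and tongs are distractors.

```bash
cat > fit.py <<'E'
from look import *
from scipy.optimize import minimize
def box(a,b,h,z0=0): return np.array([[x,y,z] for x in(-a/2,a/2) for y in(-b/2,b/2) for z in(z0,h)])
def cyl(d,z0,z1):
    t=np.linspace(0,2*np.pi,40); return np.vstack([np.c_[np.cos(t)*d/2,np.sin(t)*d/2,0*t+z] for z in(z0,z1)])
M=dict(jar_a=np.vstack([cyl(.042,0,.056),cyl(.035,.056,.068)]),tin_a=box(.036,.058,.05),
 egg_ring=np.vstack([cyl(.09,0,.018),box(.044,.016,.066,.048)]),caddy=box(.074,.144,.022),tea_tray=box(.07,.184,.022),griddle=box(.19,.19,.023))
def proj(p,W):
    T=np.linalg.inv(p['world_from_camera']); c=W@T[:3,:3].T+T[:3,3]; K=p['intrinsics']
    return np.c_[K[0,0]*c[:,0]/-c[:,2]+K[0,2],K[1,1]*-c[:,1]/-c[:,2]+K[1,2]]
def place(m,q):
    c,s=np.cos(q[2]),np.sin(q[2]); return m@np.array([[c,-s,0],[s,c,0],[0,0,1]]).T+[q[0],q[1],0]
def unproj(p,uv,z):
    K=p['intrinsics'];T=p['world_from_camera'];d=T[:3,:3]@np.array([(uv[0]-K[0,2])/K[0,0],-(uv[1]-K[1,2])/K[1,1],-1])
    return (T[:3,3]+d*(z-T[2,3])/d[2])[:2]
def hull(mask):
    c,_=cv2.findContours(mask.astype(np.uint8),0,1); h=cv2.convexHull(np.vstack(c)) ; return h
S=6
def fit(name,obs,q0,sym=False):
    m=M[name]; tgt=[]
    for p,mask in obs:
        if name=='griddle': a=mask
        else:
            a=np.zeros(mask.shape,np.uint8); cv2.fillPoly(a,[hull(mask)],1)
        big=cv2.resize(a.astype(np.float32),None,fx=S,fy=S,interpolation=cv2.INTER_LINEAR)>.5
        tgt.append((p,big))
    def cost(q):
        L=0
        for p,big in tgt:
            h=cv2.convexHull(((proj(p,place(m,q))+.5)*S-.5).astype(np.float32)); r=np.zeros(big.shape,np.uint8)
            cv2.fillPoly(r,[np.round(h*16).astype(np.int32)],1,shift=4)
            r=r>0; L+=1-(r&big).sum()/(r|big).sum()
        return L/len(tgt)
    best=None
    for y in ([0] if sym else np.arange(0,np.pi,np.pi/6)):
        s0=np.array([q0[0],q0[1],y]); r=minimize(cost,s0,method='Nelder-Mead',options=dict(initial_simplex=[s0,s0+[.015,0,0],s0+[0,.015,0],s0+[0,0,.3]],xatol=1e-4,fatol=1e-4))
        if best is None or r.fun<best.fun: best=r
    return best.x,1-best.fun
E
python3 - <<'E'
from fit import *
P=dict(top=read_camera('top'),scene=read_camera('scene'))
D={}
for n in M: D[n]={c:[d for d in masks_of(P[c],n)] for c in P}
for n in M:
    for d in D[n]['top']:
        b=d['bbox']; q0=unproj(P['top'],((b[0]+b[2])/2,(b[1]+b[3])/2),.02)
        obs=[(P['top'],d['mask'])]; q,s=fit(n,obs,q0,n=='jar_a'); print(n,d['score'].__round__(2),'top',q.round(4),round(s,2))
        w=proj(P['scene'],np.array([[q[0],q[1],.025]]))[0]
        for e in D[n]['scene']:
            B=e['bbox']
            if B[0]<w[0]<B[2] and B[1]<w[1]<B[3]:
                for o,t in (([(P['scene'],e['mask'])],'scene'),(obs+[(P['scene'],e['mask'])],'both')):
                    q2,s=fit(n,o,q,n=='jar_a'); print('   ',t,q2.round(4),round(s,2))
# ring grip colour
for c in P:
    im=P[c]['color'].astype(int); hsv=cv2.cvtColor(P[c]['color'],cv2.COLOR_RGB2HSV)
    x0,y0,x1,y1=((238,225,280,268) if c=='top' else (205,140,252,190))
    g=np.zeros(im.shape[:2],bool); g[y0:y1,x0:x1]=((hsv[...,1]>110)&(hsv[...,2]<110))[y0:y1,x0:x1]
    k,l,st,ce=cv2.connectedComponentsWithStats(g.astype(np.uint8)); i=1+st[1:,4].argmax(); m=l==i
    v,u=np.nonzero(m); W=np.array([unproj(P[c],(a,b),.058) for a,b in zip(u,v)]); ev,e=np.linalg.eigh(np.cov(W.T)); print('grip',c,len(W),W.mean(0).round(4),'x-axis yaw',np.arctan2(e[1,1],e[0,1]).round(3),np.sqrt(ev*12).round(3))
E
```

```text
jar_a 0.72 top [0.6419 0.2119 0.014 ] 0.84
    scene [0.6456 0.2134 0.0372] 0.94
    both [0.6446 0.2136 0.1714] 0.87
jar_a 0.65 top [ 0.4493 -0.1525  0.1884] 0.91
    scene [ 0.4507 -0.1511  0.1223] 0.93
    both [ 0.4501 -0.1513  0.1482] 0.91
tin_a 0.86 top [ 0.6362 -0.2111  1.779 ] 0.92
    scene [ 0.6382 -0.2098  1.8164] 0.96
    both [ 0.6379 -0.2102  1.7974] 0.93
tin_a 0.81 top [0.4461 0.1442 0.6137] 0.92
    scene [0.4484 0.1485 0.6118] 0.88
    both [0.4474 0.1452 0.6733] 0.86
egg_ring 0.74 top [0.4462 0.0151 0.6414] 0.91
    scene [0.4476 0.0142 3.0615] 0.95
    both [0.4466 0.0149 0.0867] 0.92
caddy 0.8 top [ 0.4675 -0.3674  3.12  ] 0.93
    scene [ 0.4679 -0.3669  3.1085] 0.95
    both [ 0.4673 -0.3676 -0.0256] 0.94
tea_tray 0.76 top [0.4655 0.3686 2.8668] 0.95
    scene [0.47   0.372  2.8605] 0.95
    both [0.4671 0.3704 2.8692] 0.93
griddle 0.77 top [0.6444 0.0057 1.7139] 0.95
    scene [0.6459 0.0088 0.1459] 0.95
    both [0.6454 0.0072 1.713 ] 0.94
grip top 2 [0.4439 0.0189] x-axis yaw 3.139 [0.    0.006]
grip scene 118 [0.4463 0.0151] x-axis yaw 2.828 [0.02  0.046]
```

```bash
cat > plan.py <<'E'
import sys, numpy as np
from workcell import status
from scipy.spatial.transform import Rotation as R
# usage: plan.py x y z psi   (psi = world yaw of tool x, rad); prints turn rows, then shift in tool axes after the turn
s=status.read_state(); p=np.array(s['tool_pos']); r=R.from_rotvec(s['tcp_rot']).as_matrix()
psi=np.arctan2(r[1,0],r[0,0])
print('t',round(s['time'],2),'pos',p.round(4),'psi',psi.round(3),'tilt',np.degrees(np.arccos(-r[2,2])).round(2),'q6',s['q'][5].round(2),'w',round(s['width'],3),'grip',round(s['grip_force'],1),'F',s['wrist_force'].round(1))
v=list(map(float,sys.argv[1:]))
for i in range(0,len(v),4):
    x,y,z,t=v[i:i+4]; d=(t-psi+np.pi/2)%np.pi-np.pi/2; psi+=d
    n=max(1,int(np.ceil(abs(np.degrees(d))/7)))
    e=np.array([x,y,z])-p; p=p+e; c,k=np.cos(psi),np.sin(psi)
    sh=np.array([c*e[0]+k*e[1], k*e[0]-c*e[1], -e[2]]); m=max(1,int(np.ceil(abs(sh).max()/.0415)),int(np.ceil(np.linalg.norm(sh)/.0415)))
    print('turn z',np.degrees(-d).round(1),'=',n,'x',np.round(-np.degrees(d)/n,2),'; shift',sh.round(4),'=',m,'x',np.round(sh/m,4),'| q6 end~',round(np.arctan2(y,x)+np.pi/2-psi,2))
E
python3 plan.py .45 -.151 .16 1.545 .45 -.151 .024 1.545
python3 - <<'E'
import numpy as np
for n,(x,y,a),o in(('caddy',(.4673,-.3676,-.026),.035),('tray',(.467,.370,-.273),.045)):
    for s in(1,-1): print(n,s,round(x-s*o*np.sin(a),4),round(y+s*o*np.cos(a),4))
E
```

```text
t 1.6 pos [ 0.2577 -0.6238  0.2065] psi 0.392 tilt 0.0 q6 -0.04 w 1.002 grip 0.0 F [-0.6 -0.4 -0.5]
turn z -66.1 = 10 x -6.61 ; shift [0.4776 0.18   0.0465] = 13 x [0.0367 0.0138 0.0036] | q6 end~ -0.3
turn z -0.0 = 1 x -0.0 ; shift [ 0.    -0.     0.136] = 4 x [ 0.    -0.     0.034] | q6 end~ -0.3
caddy 1 0.4682 -0.3326
caddy -1 0.4664 -0.4026
tray 1 0.4791 0.4133
tray -1 0.4549 0.3267
```

Request:
{"fn": "drive_tool", "kwargs": {"rows": [[0,0,-6.6,0,0,0,1],[0,0,-6.6,0,0,0,1],[0,0,-6.6,0,0,0,1],[0,0,-6.6,0,0,0,1],[0,0,-6.6,0,0,0,1],[0,0,-6.6,0,0,0,1],[0,0,-6.6,0,0,0,1],[0,0,-6.6,0,0,0,1]], "force": 40}}

```text
time: 2.27
tool_pos: [0.2577, -0.6239, 0.2065]
tcp_rot: [-2.483, -1.925, -0.0]
wrist_force: [-0.1, 0.7, -0.4]
width: 1.001
grip_force: 0.0
```

Request:
{"fn": "drive_tool", "kwargs": {"rows": [[0,0,-6.6,0,0,0,1],[0,0,-6.6,0,0,0,1],[0,0,0,0.0367,0.0138,0.0036,1],[0,0,0,0.0367,0.0138,0.0036,1],[0,0,0,0.0367,0.0138,0.0036,1],[0,0,0,0.0367,0.0138,0.0036,1],[0,0,0,0.0367,0.0138,0.0036,1],[0,0,0,0.0367,0.0138,0.0036,1]]}}

```text
time: 2.93
tool_pos: [0.3468, -0.4043, 0.1849]
tcp_rot: [2.252, 2.19, 0.0]
wrist_force: [-0.0, -0.5, 0.6]
width: 0.998
grip_force: 0.0
```

Request:
{"fn": "drive_tool", "kwargs": {"rows": [[0,0,0,0.0367,0.0138,0.0036,1],[0,0,0,0.0367,0.0138,0.0036,1],[0,0,0,0.0367,0.0138,0.0036,1],[0,0,0,0.0367,0.0138,0.0036,1],[0,0,0,0.0367,0.0138,0.0036,1],[0,0,0,0.0367,0.0138,0.0036,1],[0,0,0,0.0367,0.0138,0.0036,1],[0,0,0,0,0,0,1]]}}

```text
time: 3.6
tool_pos: [0.4514, -0.1458, 0.1592]
tcp_rot: [-2.244, -2.196, -0.004]
wrist_force: [-0.9, 0.3, -0.2]
width: 0.996
grip_force: 0.0
```

```bash
python3 plan.py .45 -.151 .16 1.545 .45 -.151 .024 1.545; python3 -c "
from look import *
p=read_camera('wrist'); save('w1',p['color']); print(p['mount'],p['intrinsics'])"
```

```text
t 3.6 pos [ 0.4514 -0.1458  0.1592] psi 1.549 tilt 0.19 q6 -0.35 w 0.996 grip 0.0 F [-0.9  0.3 -0.2]
turn z 0.3 = 1 x 0.25 ; shift [-0.0052 -0.0013 -0.0008] = 1 x [-0.0052 -0.0013 -0.0008] | q6 end~ -0.3
turn z -0.0 = 1 x -0.0 ; shift [0.    0.    0.136] = 4 x [0.    0.    0.034] | q6 end~ -0.3
[[-1.80733368e-04  9.48479528e-01  3.16838369e-01  8.08734884e-02]
 [ 9.99999943e-01  8.06888082e-05  3.28879595e-04  9.33103042e-04]
 [ 2.86370252e-04  3.16838410e-01 -9.48479488e-01 -1.67565777e-01]
 [ 0.00000000e+00  0.00000000e+00  0.00000000e+00  1.00000000e+00]] [[297.31863964   0.         253.71815836]
 [  0.         297.31863964 190.02546367]
 [  0.           0.           1.        ]]
```

View pics/w1.png

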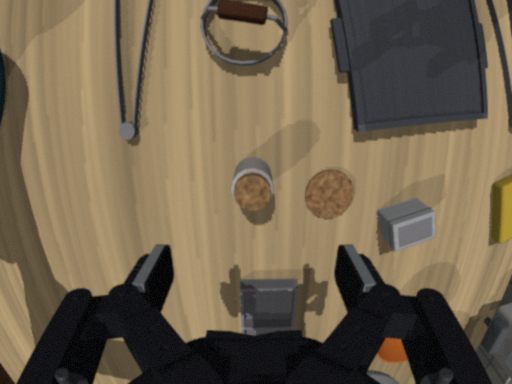

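The wrist picture shows the jar lid at about (254,192), on the centre column between the fingers. The grip block of the ring is at (243,11) and the right tin at (408,224). I'll check these against my estimates.

```bash
cat > wr.py <<'E'
from look import *
from scipy.spatial.transform import Rotation as R
def wshot():
    s=status.read_state(); p=read_camera('wrist'); T=np.eye(4); T[:3,:3]=R.from_rotvec(s['tcp_rot']).as_matrix(); T[:3,3]=s['tool_pos']
    p['W']=T@p['mount']; return p
def wunproj(p,uv,z):
    K=p['intrinsics']; a=np.array([(uv[0]-K[0,2]),(uv[1]-K[1,2])])/K[0,0]; r=np.linalg.norm(a)+1e-9
    d=np.array([a[0]/r*np.sin(r),-a[1]/r*np.sin(r),-np.cos(r)]); d=p['W'][:3,:3]@d; o=p['W'][:3,3]
    return (o+d*(z-o[2])/d[2])[:2]
E
python3 - <<'E'
from wr import *
p=wshot(); T=p['W']; print(T[:3,3])
print('lid',wunproj(p,(254,192),.068),'tin top',wunproj(p,(413,227),.05))
g=[wunproj(p,uv,.057) for uv in((220,8),(267,14))]; print('grip',g,np.arctan2(*(g[1]-g[0])[::-1]))
hsv=cv2.cvtColor(p['color'],cv2.COLOR_RGB2HSV); m=np.zeros(hsv.shape[:2],bool); m[0:40,200:290]=((hsv[...,1]>130)&(hsv[...,2]<130))[0:40,200:290]
v,u=np.nonzero(m); W=np.array([wunproj(p,q,.06) for q in zip(u,v)]); ev,e=np.linalg.eigh(np.cov(W.T)); print(len(W),W.mean(0),np.arctan2(e[1,1],e[0,1]),np.sqrt(12*ev))
E
python3 plan.py .45 -.151 .024 1.545
```

```text
[ 0.45335634 -0.06781334  0.32709945]
lid [ 0.45163002 -0.15604767] tin top [ 0.63310644 -0.20869967]
grip [array([0.42483633, 0.01430699]), array([0.46663748, 0.00689606])] -0.1754669857910871
752 [0.4458021  0.01204258] 2.973678988620364 [0.01589773 0.04101787]
t 3.7 pos [ 0.4504 -0.1504  0.1597] psi 1.548 tilt 0.02 q6 -0.35 w 1.001 grip 0.0 F [ 0.5 -1.   0.7]
turn z 0.2 = 1 x 0.17 ; shift [-0.0006 -0.0003  0.1357] = 4 x [-0.0002 -0.0001  0.0339] | q6 end~ -0.3
```

Request:
{"fn": "drive_tool", "kwargs": {"rows": [[0,0,0,0,0,0.034,1],[0,0,0,0,0,0.034,1],[0,0,0,0,0,0.034,1],[0,0,0,0,0,0.02,1],[0,0,0,0,0,0.014,1],[0,0,0,0,0,0,1],[0,0,0,0,0,0,0],[0,0,0,0,0,0,0]]}}

```text
time: 4.37
tool_pos: [0.4509, -0.1532, 0.0249]
tcp_rot: [2.252, 2.188, 0.001]
wrist_force: [0.1, -0.2, 0.0]
width: 0.748
grip_force: 0.0
```

Request:
{"fn": "drive_tool", "kwargs": {"rows": [[0,0,0,0,0,0,0],[0,0,0,0,0,0,0],[0,0,0,0,0,0,0],[0,0,0,0,0,0,0],[0,0,0,0,0,0,0],[0,0,0,0,0,0,0]]}}

```text
time: 4.87
tool_pos: [0.4514, -0.1526, 0.0258]
tcp_rot: [2.249, 2.189, 0.001]
wrist_force: [-2.1, -0.9, 5.3]
width: 0.454
grip_force: 39.5
```

```bash
python3 plan.py .4502 -.1503 .09 1.545 .4664 -.4026 .09 1.545 .4664 -.4026 .0285 1.545
```

```text
t 4.87 pos [ 0.4514 -0.1526  0.0258] psi 1.544 tilt 0.18 q6 -0.35 w 0.454 grip 39.5 F [-2.1 -0.9  5.3]
turn z -0.1 = 1 x -0.05 ; shift [ 0.0022 -0.0013 -0.0642] = 2 x [ 0.0011 -0.0006 -0.0321] | q6 end~ -0.3
turn z -0.0 = 1 x -0.0 ; shift [-0.2518  0.0227 -0.    ] = 7 x [-0.036   0.0032 -0.    ] | q6 end~ -0.69
turn z -0.0 = 1 x -0.0 ; shift [0.     0.     0.0615] = 2 x [0.     0.     0.0308] | q6 end~ -0.69
```

Request:
{"fn": "drive_tool", "kwargs": {"rows": [[0,0,0,0,0,-0.012,0],[0,0,0,0,0,-0.026,0],[0,0,0,0,0,-0.026,0],[0,0,0,-0.02,0.0018,0,0],[0,0,0,-0.036,0.0032,0,0],[0,0,0,-0.036,0.0032,0,0],[0,0,0,-0.036,0.0032,0,0],[0,0,0,-0.036,0.0032,0,0]]}}

```text
time: 5.53
tool_pos: [0.4605, -0.3178, 0.0888]
tcp_rot: [2.249, 2.191, 0.0]
wrist_force: [0.4, 0.2, -0.6]
width: 0.456
grip_force: 40.7
```

Request:
{"fn": "drive_tool", "kwargs": {"rows": [[0,0,0,-0.036,0.0032,0,0],[0,0,0,-0.03,0.0026,0,0],[0,0,0,-0.02,0.0018,0,0],[0,0,0,0,0,0,0],[0,0,0,0,0,0,0]]}}

```text
time: 5.95
tool_pos: [0.4654, -0.4035, 0.0882]
tcp_rot: [2.253, 2.189, 0.0]
wrist_force: [-0.9, 0.4, -0.9]
width: 0.453
grip_force: 40.7
```

```bash
python3 plan.py .4664 -.4026 .04 1.545 .4664 -.4026 .030 1.545; python3 -c "
from wr import *
p=wshot(); save('w2',p['color'])"
```

```text
t 5.95 pos [ 0.4654 -0.4035  0.0882] psi 1.542 tilt 0.04 q6 -0.73 w 0.453 grip 40.7 F [-0.9  0.4 -0.9]
turn z -0.2 = 1 x -0.18 ; shift [0.0009 0.001  0.0482] = 2 x [0.0004 0.0005 0.0241] | q6 end~ -0.69
turn z -0.0 = 1 x -0.0 ; shift [0.   0.   0.01] = 1 x [0.   0.   0.01] | q6 end~ -0.69
```

View pics/w2.png

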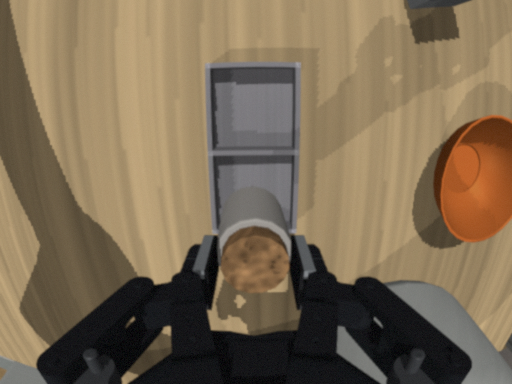

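The jar is held upright over the caddy's near bay, centred on the bay's columns (210–298). I'll lower and release.

Request:
{"fn": "drive_tool", "kwargs": {"rows": [[0,0,0,0.001,0.001,0.02,0],[0,0,0,0,0,0.015,0],[0,0,0,0,0,0.01,0],[0,0,0,0,0,0.007,0],[0,0,0,0,0,0.003,0],[0,0,0,0,0,0.003,0],[0,0,0,0,0,0,0],[0,0,0,0,0,0,0]]}}

```text
time: 6.67
tool_pos: [0.4671, -0.4017, 0.0305]
tcp_rot: [2.25, 2.19, 0.0]
wrist_force: [0.4, -0.8, -1.7]
width: 0.457
grip_force: 40.7
```

```bash
python3 plan.py .4664 -.4026 .0295 1.545
```

```text
t 6.67 pos [ 0.4671 -0.4017  0.0305] psi 1.544 tilt 0.09 q6 -0.72 w 0.457 grip 40.7 F [ 0.4 -0.8 -1.7]
turn z -0.1 = 1 x -0.06 ; shift [-0.0009 -0.0007  0.001 ] = 1 x [-0.0009 -0.0007  0.001 ] | q6 end~ -0.69
```

Request:
{"fn": "drive_tool", "kwargs": {"rows": [[0,0,0,0,0,0.001,0],[0,0,0,0,0,0,0],[0,0,0,0,0,0,1],[0,0,0,0,0,0,1],[0,0,0,0,0,0,1],[0,0,0,0,0,0,1],[0,0,0,0,0,-0.01,1],[0,0,0,0,0,-0.03,1]]}}

```text
time: 7.33
tool_pos: [0.463, -0.3982, 0.0642]
tcp_rot: [-2.244, -2.184, 0.001]
wrist_force: [0.0, -0.1, -0.9]
width: 1.002
grip_force: 0.0
```

Request:
{"fn": "drive_tool", "kwargs": {"rows": [[0,0,0,0,0,-0.04,1],[0,0,0,0,0,-0.02,1],[0,0,0,0,0,0,1]]}}

```text
time: 7.58
tool_pos: [0.4701, -0.4047, 0.1365]
tcp_rot: [2.243, 2.183, 0.001]
wrist_force: [1.8, -0.8, 1.4]
width: 0.999
grip_force: 0.0
```

```bash
python3 plan.py .637 -.2095 .14 .226 .637 -.2095 .022 .226; python3 -c "
from wr import *
p=wshot(); save('w3',p['color'])"
```

```text
t 7.58 pos [ 0.4701 -0.4047  0.1365] psi 1.544 tilt 0.7 q6 -0.72 w 0.999 grip 0.0 F [ 1.8 -0.8  1.4]
turn z 75.5 = 11 x 6.86 ; shift [ 0.2064 -0.1528 -0.0035] = 7 x [ 0.0295 -0.0218 -0.0005] | q6 end~ 1.03
turn z -0.0 = 1 x -0.0 ; shift [0.    0.    0.118] = 3 x [0.     0.     0.0393] | q6 end~ 1.03
```

View pics/w3.png

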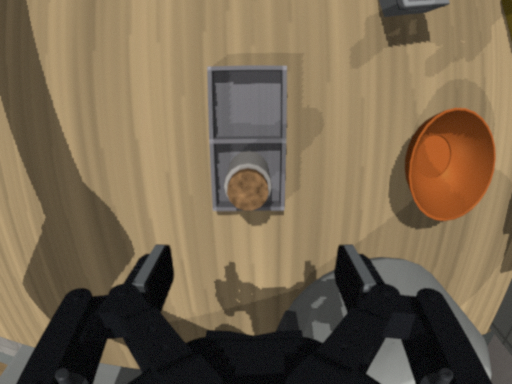

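The jar stands in its bay at (247,187). Next is the right tin.

Request:
{"fn": "drive_tool", "kwargs": {"rows": [[0,0,6.86,0,0,0,1],[0,0,6.86,0,0,0,1],[0,0,6.86,0,0,0,1],[0,0,6.86,0,0,0,1],[0,0,6.86,0,0,0,1],[0,0,6.86,0,0,0,1],[0,0,6.86,0,0,0,1],[0,0,6.86,0,0,0,1]]}}

```text
time: 8.3
tool_pos: [0.4654, -0.4003, 0.1269]
tcp_rot: [-3.008, -0.897, 0.003]
wrist_force: [1.0, -0.7, 0.3]
width: 1.0
grip_force: 0.0
```

Request:
{"fn": "drive_tool", "kwargs": {"rows": [[0,0,6.86,0,0,0,1],[0,0,6.86,0,0,0,1],[0,0,6.86,0,0,0,1],[0,0,0,0.0295,-0.0218,0,1],[0,0,0,0.0295,-0.0218,0,1],[0,0,0,0.0295,-0.0218,0,1],[0,0,0,0.0295,-0.0218,0,1],[0,0,0,0.0295,-0.0218,0,1]]}}

```text
time: 8.97
tool_pos: [0.5853, -0.2601, 0.127]
tcp_rot: [-3.12, -0.354, 0.004]
wrist_force: [1.0, -0.3, -0.5]
width: 0.997
grip_force: 0.0
```

Request:
{"fn": "drive_tool", "kwargs": {"rows": [[0,0,0,0.0295,-0.0218,0,1],[0,0,0,0.02,-0.0148,0,1],[0,0,0,0.0095,-0.007,0,1],[0,0,0,0,0,0,1],[0,0,0,0,0,0,1],[0,0,0,0,0,0,1]]}}

```text
time: 9.47
tool_pos: [0.632, -0.2072, 0.1279]
tcp_rot: [-3.121, -0.354, 0.003]
wrist_force: [-0.2, -0.4, 0.2]
width: 1.004
grip_force: 0.0
```

```bash
python3 - <<'E'
from wr import *
p=wshot(); save('w4',p['color'])
for d in masks_of(p,'tin_a')[:2]: print(d['score'],d['bbox'])
E
python3 plan.py .637 -.2095 .14 .226 .637 -.2095 .022 .226
```

```text
0.91 [0.5, 230.7, 16.7, 261.4]
0.82 [240.2, 139.8, 282.4, 216.1]
t 9.57 pos [ 0.6321 -0.2077  0.1284] psi 0.225 tilt 0.05 q6 0.99 w 0.997 grip 0.0 F [ 0.5 -0.1  0.4]
turn z -0.1 = 1 x -0.07 ; shift [ 0.0043  0.0029 -0.0116] = 1 x [ 0.0043  0.0029 -0.0116] | q6 end~ 1.03
turn z -0.0 = 1 x -0.0 ; shift [0.    0.    0.118] = 3 x [0.     0.     0.0393] | q6 end~ 1.03
```

View pics/w4.png

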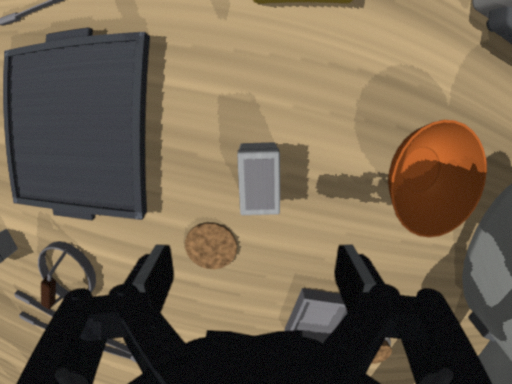

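The tin's top runs from (239,151) to (280,214). It is aligned with the tool and about 4 mm off the finger midline, which agrees with the estimate.

Request:
{"fn": "drive_tool", "kwargs": {"rows": [[0,0,0,0.0045,0.0032,0.02,1],[0,0,0,0,0,0.03,1],[0,0,0,0,0,0.03,1],[0,0,0,0,0,0.018,1],[0,0,0,0,0,0.008,1],[0,0,0,0,0,0,1],[0,0,0,0,0,0,0],[0,0,0,0,0,0,0]]}}

```text
time: 10.23
tool_pos: [0.6398, -0.2094, 0.0248]
tcp_rot: [3.12, 0.354, 0.005]
wrist_force: [0.1, -0.2, 0.7]
width: 0.752
grip_force: 0.0
```

Request:
{"fn": "drive_tool", "kwargs": {"rows": [[0,0,0,0,0,0,0],[0,0,0,0,0,0,0],[0,0,0,0,0,0,0],[0,0,0,0,0,0,0],[0,0,0,0,0,0,0],[0,0,0,0,0,0,0],[0,0,0,0,0,0,0]]}}

```text
time: 10.82
tool_pos: [0.643, -0.2139, 0.0297]
tcp_rot: [3.111, 0.356, 0.014]
wrist_force: [-3.5, -9.8, 16.1]
width: -0.002
grip_force: 8.3
```

```bash
python3 plan.py .637 -.2095 .12 .226 .4791 .4133 .12 1.298 .4791 .4133 .026 1.298
```

```text
t 10.82 pos [ 0.643  -0.2139  0.0297] psi 0.228 tilt 0.78 q6 0.99 w -0.002 grip 8.3 F [-3.5 -9.8 16.1]
turn z 0.1 = 1 x 0.11 ; shift [-0.0049 -0.0057 -0.0903] = 3 x [-0.0016 -0.0019 -0.0301] | q6 end~ 1.03
turn z -61.4 = 9 x -6.82 ; shift [ 0.5572 -0.3199 -0.    ] = 16 x [ 0.0348 -0.02   -0.    ] | q6 end~ 0.98
turn z -0.0 = 1 x -0.0 ; shift [0.    0.    0.094] = 3 x [0.     0.     0.0313] | q6 end~ 0.98
```

```bash
python3 - <<'E'
from wr import *
p=wshot(); q=read_camera('scene'); t=read_camera('top')
im=np.hstack([p['color'],cv2.resize(q['color'][200:340,150:290],(384,384),interpolation=cv2.INTER_CUBIC)]); im=cv2.resize(im,(798,342)); save('m5',im)
E
```

```text
(no output)
```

View pics/m5.png

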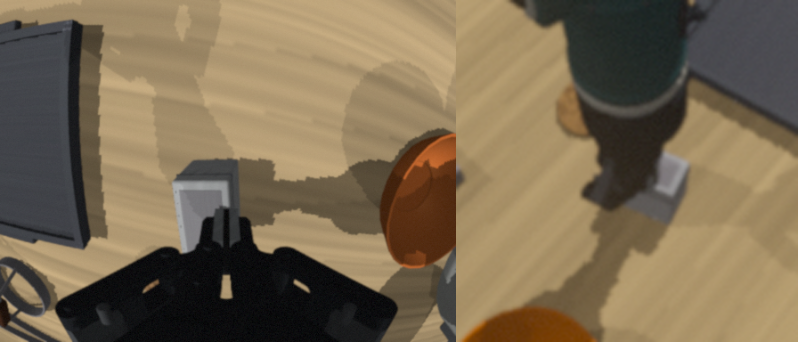

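The fingers have shut beside or behind the tin. It shows at panel pixels (175–238, 160–250), off to the left and ahead of the fingers. I'll measure it before mending.

```bash
python3 - <<'E'
from fit import *
from wr import *
from plan import R as _
E
python3 - <<'E'
from wr import *
p=wshot()
for d in masks_of(p,'tin_a')[:2]:
    print(d['score'].__round__(2),np.round(d['bbox'])); b=d['bbox']
    if b[0]>100:
        h=cv2.approxPolyDP(cv2.convexHull(np.argwhere(d['mask'])[:,::-1].astype(np.int32)),3,True)[:,0]
        for u in h: print(u,wunproj(p,u,.05).round(4),wunproj(p,u,0).round(4))
im=p['color'][150:300,150:330]; save('w6',cv2.resize(im,(720,600),interpolation=cv2.INTER_CUBIC))
E
```

```text
t 10.97 pos [ 0.643  -0.2139  0.0297] psi 0.228 tilt 0.77 q6 0.99 w 0.001 grip 8.3 F [ -4.4 -10.2  17.4]
0.75 [194. 175. 271. 287.]
[269 241] [ 0.6476 -0.2221] [ 0.6226 -0.2315]
[216 281] [ 0.6136 -0.1978] [ 0.5771 -0.1989]
[205 284] [ 0.6096 -0.1916] [ 0.5718 -0.1906]
[193 205] [ 0.6595 -0.177 ] [ 0.6385 -0.1711]
[216 180] [ 0.676  -0.1866] [ 0.6606 -0.184 ]
[265 179] [ 0.6821 -0.2113] [ 0.6688 -0.217 ]
```

View pics/w6.png

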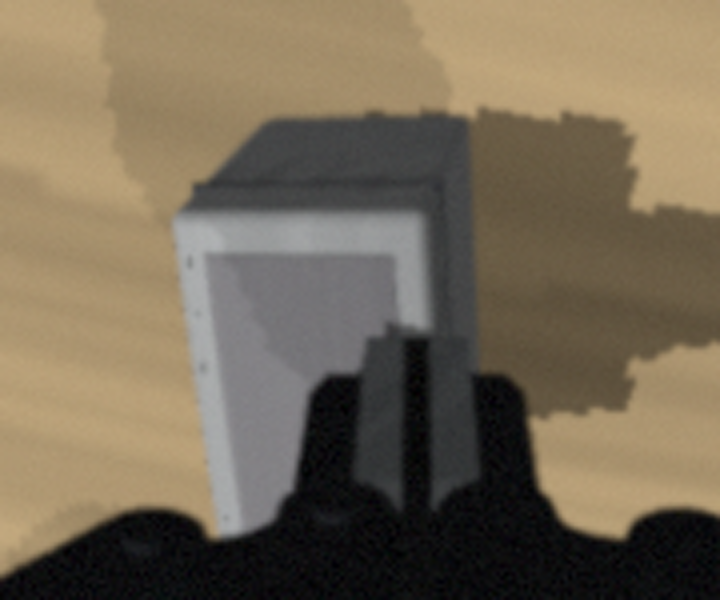

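Request:
{"fn": "drive_tool", "kwargs": {"rows": [[0,0,0,0,0,-0.004,0],[0,0,0,0,0,-0.005,0],[0,0,0,0,0,-0.006,0],[0,0,0,0,0,-0.008,0],[0,0,0,0,0,-0.012,0],[0,0,0,0,0,-0.02,0],[0,0,0,0,0,-0.03,0],[0,0,0,0,0,-0.03,0]]}}

```text
time: 11.73
tool_pos: [0.6374, -0.2075, 0.1379]
tcp_rot: [-3.12, -0.356, 0.004]
wrist_force: [0.6, -0.7, -0.2]
width: -0.001
grip_force: 0.0
```

Request:
{"fn": "drive_tool", "kwargs": {"rows": [[0,0,0,0,0,-0.01,1],[0,0,0,0,0,0,1],[0,0,0,0,0,0,1],[0,0,0,0,0,0,1]]}}

```text
time: 12.07
tool_pos: [0.6372, -0.2077, 0.1457]
tcp_rot: [-3.12, -0.356, 0.004]
wrist_force: [-0.9, 0.3, 0.0]
width: 0.566
grip_force: 0.0
```

```bash
python3 plan.py .637 -.2095 .14 .226; python3 - <<'E'
from wr import *
p=wshot()
for d in masks_of(p,'tin_a')[:2]:
    print(d['score'].__round__(2),np.round(d['bbox'])); b=d['bbox']
    if b[0]>100:
        h=cv2.approxPolyDP(cv2.convexHull(np.argwhere(d['mask'])[:,::-1].astype(np.int32)),2.5,True)[:,0]
        for u in h: print(u,wunproj(p,u,.05).round(4),wunproj(p,u,0).round(4))
im=p['color'][110:260,150:350]; save('w7',cv2.resize(im,(800,600),interpolation=cv2.INTER_CUBIC))
E
```

```text
t 12.07 pos [ 0.6372 -0.2077  0.1457] psi 0.227 tilt 0.18 q6 0.99 w 0.566 grip 0.0 F [-0.9  0.3  0. ]
turn z 0.1 = 1 x 0.05 ; shift [-0.0006  0.0017  0.0057] = 1 x [-0.0006  0.0017  0.0057] | q6 end~ 1.03
0.84 [235. 144. 274. 213.]
[273 209] [ 0.6169 -0.2319] [ 0.5978 -0.2399]
[238 210] [ 0.6084 -0.1995] [ 0.5876 -0.2013]
[233 155] [ 0.6598 -0.1839] [ 0.6488 -0.1827]
[237 145] [ 0.6696 -0.1855] [ 0.6604 -0.1846]
[270 144] [ 0.6771 -0.2141] [ 0.6694 -0.2187]
0.68 [  0. 229.  22. 262.]
```

View pics/w7.png

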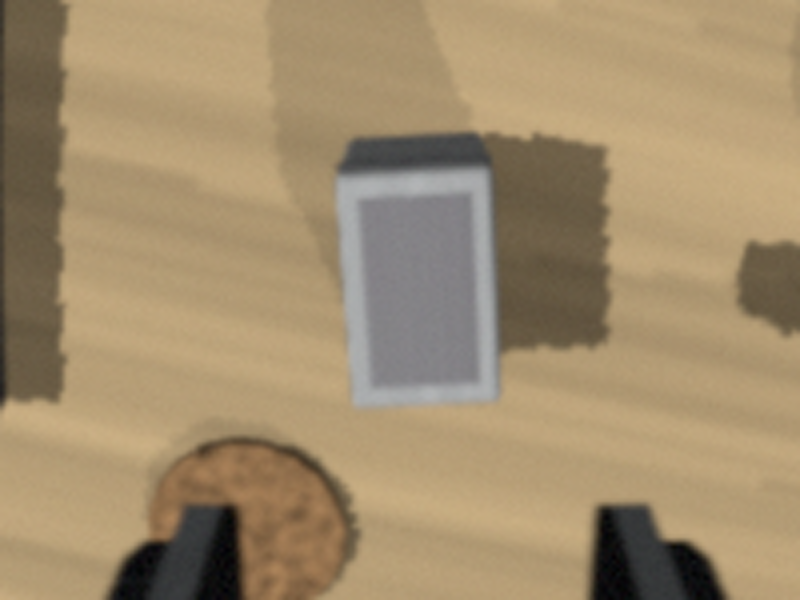

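The tin is upright again at (.638,-.209), and my 36 mm grip was near its top edge so it tipped. I'll regrip across the stable 58 mm side, a little lower and with more force.

```bash
python3 plan.py .638 -.209 .14 1.797
```

```text
t 12.17 pos [ 0.6368 -0.2076  0.1449] psi 0.227 tilt 0.26 q6 0.99 w 0.739 grip 0.0 F [-0.2  0.1 -0.3]
turn z -90.0 = 13 x -6.92 ; shift [-0.0016  0.0008  0.0049] = 1 x [-0.0016  0.0008  0.0049] | q6 end~ -0.54
```

Request:
{"fn": "drive_tool", "kwargs": {"rows": [[0,0,-7,0,0,0,1],[0,0,-7,0,0,0,1],[0,0,-7,0,0,0,1],[0,0,-7,0,0,0,1],[0,0,-7,0,0,0,1],[0,0,-7,0,0,0,1],[0,0,-7,0,0,0,1],[0,0,-7,0,0,0,1]], "force": 70}}

```text
time: 12.83
tool_pos: [0.6372, -0.2079, 0.1453]
tcp_rot: [-2.581, -1.785, 0.003]
wrist_force: [-0.2, -0.5, -0.1]
width: 0.999
grip_force: 0.0
```

Request:
{"fn": "drive_tool", "kwargs": {"rows": [[0,0,-7,0,0,0,1],[0,0,-7,0,0,0,1],[0,0,-7,0,0,0,1],[0,0,-7,0,0,0,1],[0,0,-6,0,0,0,1],[0,0,0,0,0,0,1],[0,0,0,0,0,0,1],[0,0,0,0,0,0,1]]}}

```text
time: 13.5
tool_pos: [0.6379, -0.2081, 0.1465]
tcp_rot: [-1.958, -2.454, 0.001]
wrist_force: [-0.3, -0.8, 0.0]
width: 0.998
grip_force: 0.0
```

```bash
python3 - <<'E'
from wr import *
p=wshot()
for d in masks_of(p,'tin_a')[:2]:
    print(d['score'].__round__(2),np.round(d['bbox'])); b=d['bbox']
    if b[0]>100:
        h=cv2.approxPolyDP(cv2.convexHull(np.argwhere(d['mask'])[:,::-1].astype(np.int32)),2.5,True)[:,0]
        for u in h: print(u,wunproj(p,u,.05).round(4))
E
python3 plan.py .638 -.209 .0155 1.797
```

```text
0.72 [224. 150. 284. 199.]
[284 196] [ 0.6692 -0.2147]
[274 200] [ 0.661  -0.2207]
[228 200] [ 0.6184 -0.2304]
[222 177] [ 0.6085 -0.2094]
[226 159] [ 0.6088 -0.1918]
[229 156] [ 0.6109 -0.1885]
[279 155] [ 0.6549 -0.1775]
[284 168] [ 0.6624 -0.1883]
t 13.6 pos [ 0.6382 -0.2082  0.1471] psi 1.796 tilt 0.06 q6 -0.58 w 0.999 grip 0.0 F [0.3 1.2 0.5]
turn z -0.1 = 1 x -0.07 ; shift [-0.0007 -0.0004  0.1316] = 4 x [-0.0002 -0.0001  0.0329] | q6 end~ -0.54
```

Request:
{"fn": "drive_tool", "kwargs": {"rows": [[0,0,0,-0.0005,0,0.02,1],[0,0,0,0,0,0.034,1],[0,0,0,0,0,0.034,1],[0,0,0,0,0,0.024,1],[0,0,0,0,0,0.013,1],[0,0,0,0,0,0.0065,1],[0,0,0,0,0,0,1],[0,0,0,0,0,0,1]]}}

```text
time: 14.27
tool_pos: [0.6397, -0.2092, 0.0174]
tcp_rot: [1.955, 2.457, 0.001]
wrist_force: [0.6, 1.0, 0.4]
width: 0.996
grip_force: 0.0
```

Request:
{"fn": "drive_tool", "kwargs": {"rows": [[0,0,0,0,0,0,0.5],[0,0,0,0,0,0,0.5],[0,0,0,0,0,0,0.5],[0,0,0,0,0,0,0.5],[0,0,0,0,0,0,0.5]]}}

```text
time: 14.68
tool_pos: [0.6406, -0.2097, 0.0195]
tcp_rot: [1.953, 2.455, 0.002]
wrist_force: [-1.4, -0.0, 6.8]
width: 0.63
grip_force: 71.9
```

```bash
python3 plan.py .638 -.209 .12 1.797
```

```text
t 14.68 pos [ 0.6406 -0.2097  0.0195] psi 1.798 tilt 0.26 q6 -0.58 w 0.63 grip 71.9 F [-1.4 -0.   6.8]
turn z 0.0 = 1 x 0.03 ; shift [ 0.0012 -0.0024 -0.1005] = 3 x [ 0.0004 -0.0008 -0.0335] | q6 end~ -0.54
```

Request:
{"fn": "drive_tool", "kwargs": {"rows": [[0,0,0,0,0,-0.008,0.4],[0,0,0,0,0,-0.02,0.4],[0,0,0,0,0,-0.03,0.4],[0,0,0,0,0,-0.025,0.4],[0,0,0,0,0,-0.012,0.4],[0,0,0,0,0,-0.005,0.4],[0,0,-5,0,0,0,0.4],[0,0,-6.5,0,0,0,0.4]]}}

```text
time: 15.35
tool_pos: [0.6382, -0.2086, 0.1159]
tcp_rot: [-1.694, -2.645, 0.0]
wrist_force: [0.8, -0.1, -1.0]
width: 0.628
grip_force: 73.5
```

Request:
{"fn": "drive_tool", "kwargs": {"rows": [[0,0,-6.5,0,0,0,0.4],[0,0,-6.5,0,0,0,0.4],[0,0,-6.5,0,0,0,0.4],[0,0,-6.5,0,0,0,0.4],[0,0,-6.5,0,0,0,0.4],[0,0,-6.5,0,0,0,0.4],[0,0,-6.5,0,0,0,0.4],[0,0,-4.4,0,0,0,0.4]]}}

```text
time: 16.02
tool_pos: [0.6373, -0.2084, 0.1143]
tcp_rot: [-0.418, -3.111, -0.001]
wrist_force: [0.7, -0.5, -1.0]
width: 0.628
grip_force: 73.5
```

```bash
python3 plan.py .4805 .418 .12 2.869  .4805 .418 .0235 2.869
```

```text
t 16.02 pos [ 0.6373 -0.2084  0.1143] psi 2.874 tilt 0.17 q6 -1.66 w 0.628 grip 73.5 F [ 0.7 -0.5 -1. ]
turn z 0.3 = 1 x 0.31 ; shift [ 0.3197  0.561  -0.0057] = 16 x [ 0.02    0.0351 -0.0004] | q6 end~ -0.58
turn z -0.0 = 1 x -0.0 ; shift [-0.     -0.      0.0965] = 3 x [-0.     -0.      0.0322] | q6 end~ -0.58
```

Request:
{"fn": "drive_tool", "kwargs": {"rows": [[0,0,0,0.01,0.0175,0,0.4],[0,0,0,0.02,0.0351,0,0.4],[0,0,0,0.02,0.0351,0,0.4],[0,0,0,0.02,0.0351,0,0.4],[0,0,0,0.02,0.0351,0,0.4],[0,0,0,0.02,0.0351,0,0.4],[0,0,0,0.02,0.0351,0,0.4],[0,0,0,0.02,0.0351,0,0.4]]}}

```text
time: 16.68
tool_pos: [0.5629, 0.0866, 0.1147]
tcp_rot: [-0.427, -3.11, 0.001]
wrist_force: [0.9, 0.5, -1.7]
width: 0.628
grip_force: 73.6
```

Request:
{"fn": "drive_tool", "kwargs": {"rows": [[0,0,0,0.02,0.0351,0,0.4],[0,0,0,0.02,0.0351,0,0.4],[0,0,0,0.02,0.0351,0,0.4],[0,0,0,0.02,0.0351,0,0.4],[0,0,0,0.02,0.0351,0,0.4],[0,0,0,0.02,0.0351,0,0.4],[0,0,0,0.02,0.0351,0,0.4],[0,0,0,0.02,0.0351,0,0.4]]}}

```text
time: 17.35
tool_pos: [0.4846, 0.3997, 0.1146]
tcp_rot: [-0.426, -3.111, 0.003]
wrist_force: [1.4, -0.7, -1.7]
width: 0.63
grip_force: 73.6
```

Request:
{"fn": "drive_tool", "kwargs": {"rows": [[0,0,0,0.0147,0.0258,0,0.4],[0,0,0,0.005,0.0088,0,0.4],[0,0,0,0,0,0,0.4],[0,0,0,0,0,0,0.4],[0,0,0,0,0,0,0.4]]}}

```text
time: 17.77
tool_pos: [0.4766, 0.4354, 0.1152]
tcp_rot: [-0.428, -3.111, 0.003]
wrist_force: [-0.5, 0.0, -2.3]
width: 0.627
grip_force: 73.7
```

```bash
python3 plan.py .4805 .418 .0235 2.869; python3 -c "
from wr import *
p=wshot(); save('w8',p['color'])"
```

```text
t 17.77 pos [0.4766 0.4354 0.1152] psi 2.868 tilt 0.13 q6 -0.6 w 0.627 grip 73.7 F [-0.5  0.  -2.3]
turn z -0.0 = 1 x -0.03 ; shift [-0.0084 -0.0157  0.0917] = 3 x [-0.0028 -0.0052  0.0306] | q6 end~ -0.58
```

View pics/w8.png

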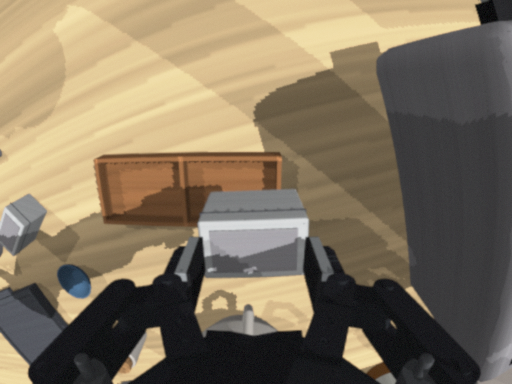

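The tin is held level and aligned with the tray, whose corners show at (97,157), (281,153) and (105,222). I'll check the tray's position from them.

```bash
python3 - <<'E'
from wr import *
p=wshot()
for u in((97,157),(281,153),(105,222),(183,155),(186,222)): print(u,wunproj(p,u,.022).round(4))
for s in(-1,1):
  for a in(-1,1): print('model',(np.array([.467,.370])+np.array([[np.cos(-.273),-np.sin(-.273)],[np.sin(-.273),np.cos(-.273)]])@[a*.035,s*.092]).round(4))
E
```

```text
(97, 157) [0.4083 0.2932]
(281, 153) [0.4561 0.4659]
(105, 222) [0.475  0.2717]
(183, 155) [0.4334 0.3799]
(186, 222) [0.4971 0.3599]
model [0.4085 0.2908]
model [0.4759 0.272 ]
model [0.4581 0.468 ]
model [0.5255 0.4492]
```

Request:
{"fn": "drive_tool", "kwargs": {"rows": [[0,0,0,-0.0042,-0.008,0,0.4],[0,0,0,-0.0042,-0.0077,0,0.4],[0,0,0,0,0,0.015,0.4],[0,0,0,0,0,0.024,0.4],[0,0,0,0,0,0.02,0.4],[0,0,0,0,0,0.014,0.4],[0,0,0,0,0,0.008,0.4],[0,0,0,0,0,0.005,0.4]]}}

```text
time: 18.53
tool_pos: [0.4803, 0.4185, 0.0289]
tcp_rot: [-0.428, -3.111, 0.002]
wrist_force: [0.4, -0.2, -1.8]
width: 0.63
grip_force: 73.7
```

Request:
{"fn": "drive_tool", "kwargs": {"rows": [[0,0,0,0,0,0.003,0.4],[0,0,0,0,0,0.0015,0.4],[0,0,0,0,0,0,0.4],[0,0,0,0,0,0,0.4]]}}

```text
time: 18.87
tool_pos: [0.4813, 0.4204, 0.0267]
tcp_rot: [0.426, 3.111, 0.002]
wrist_force: [0.2, 0.6, -0.8]
width: 0.629
grip_force: 73.7
```

```bash
python3 plan.py .4805 .418 .0235 2.869
```

```text
t 18.87 pos [0.4813 0.4204 0.0267] psi 2.869 tilt 0.1 q6 -0.62 w 0.629 grip 73.7 F [ 0.2  0.6 -0.8]
turn z 0.0 = 1 x 0.02 ; shift [ 0.0001 -0.0025  0.0032] = 1 x [ 0.0001 -0.0025  0.0032] | q6 end~ -0.58
```

Request:
{"fn": "drive_tool", "kwargs": {"rows": [[0,0,0,0,0,0.002,0.4],[0,0,0,0,0,0.0015,0.4],[0,0,0,0,0,0,0.4],[0,0,0,0,0,0,0.4]]}}

```text
time: 19.2
tool_pos: [0.4813, 0.4205, 0.0236]
tcp_rot: [0.426, 3.111, 0.002]
wrist_force: [-1.1, -1.1, 5.3]
width: 0.632
grip_force: 75.5
```

Request:
{"fn": "drive_tool", "kwargs": {"rows": [[0,0,0,0,0,0,1],[0,0,0,0,0,0,1],[0,0,0,0,0,0,1],[0,0,0,0,0,0,1],[0,0,0,0,0,-0.008,1],[0,0,0,0,0,-0.025,1],[0,0,0,0,0,-0.035,1],[0,0,0,0,0,-0.03,1]]}}

```text
time: 19.87
tool_pos: [0.4802, 0.4195, 0.1213]
tcp_rot: [-0.427, -3.112, 0.001]
wrist_force: [0.7, 0.6, 0.7]
width: 0.999
grip_force: 0.0
```

Request:
{"fn": "drive_tool", "kwargs": {"rows": [[0,0,0,0,0,-0.015,1],[0,0,0,0,0,-0.005,1],[0,0,-6.5,0,0,0,1],[0,0,-6.5,0,0,0,1],[0,0,-6.5,0,0,0,1],[0,0,-6.5,0,0,0,1],[0,0,-6.5,0,0,0,1],[0,0,-6.5,0,0,0,1]]}}

```text
time: 20.53
tool_pos: [0.4799, 0.4192, 0.1388]
tcp_rot: [0.645, -3.073, 0.002]
wrist_force: [0.3, 0.4, -0.5]
width: 1.0
grip_force: 0.0
```

Request:
{"fn": "drive_tool", "kwargs": {"rows": [[0,0,-6.5,0,0,0,1],[0,0,-6.5,0,0,0,1],[0,0,0,0,0,0,1]]}}

```text
time: 20.78
tool_pos: [0.4799, 0.4192, 0.1389]
tcp_rot: [0.984, -2.981, 0.001]
wrist_force: [-0.7, 0.4, -0.4]
width: 0.998
grip_force: 0.0
```

```bash
python3 plan.py .447 .1455 .14 .64; python3 - <<'E'
from fit import *
P={c:read_camera(c) for c in('top','scene')}
for n,q0 in(('tin_a',(.447,.146)),('tin_a',(.481,.42)),('jar_a',(.466,-.402))):
    obs=[]
    for c in P:
        w=proj(P[c],np.array([[*q0,.03]]))[0]
        for e in masks_of(P[c],n):
            B=e['bbox']
            if B[0]<w[0]<B[2] and B[1]<w[1]<B[3]: obs.append((P[c],e['mask'])); print(n,c,[x.round(3) for x in fit(n,obs[-1:],q0,n=='jar_a')]); break
E
```

```text
t 20.78 pos [0.4799 0.4192 0.1389] psi -2.504 tilt 0.13 q6 -1.53 w 0.998 grip 0.0 F [-0.7  0.4 -0.4]
turn z -0.1 = 1 x -0.12 ; shift [ 0.1898 -0.1999 -0.0011] = 7 x [ 0.0271 -0.0286 -0.0002] | q6 end~ 4.39
tin_a top [array([0.445, 0.144, 0.543]), np.float64(0.922)]
tin_a scene [array([0.448, 0.148, 3.752]), np.float64(0.931)]
tin_a top [array([0.48 , 0.423, 2.936]), np.float64(0.924)]
tin_a scene [array([0.481, 0.426, 2.882]), np.float64(0.959)]
jar_a top [array([ 0.465, -0.402,  0.247]), np.float64(0.914)]
jar_a scene [array([ 0.464, -0.401,  0.139]), np.float64(0.962)]
```

Request:
{"fn": "drive_tool", "kwargs": {"rows": [[0,0,0,0.0136,-0.0143,0,1],[0,0,0,0.0271,-0.0286,0,1],[0,0,0,0.0271,-0.0286,0,1],[0,0,0,0.0271,-0.0286,0,1],[0,0,0,0.0271,-0.0286,0,1],[0,0,0,0.0271,-0.0286,0,1],[0,0,0,0.0203,-0.0214,0,1],[0,0,0,0.0136,-0.0143,0,1]]}}

```text
time: 21.85
tool_pos: [0.447, 0.1532, 0.1402]
tcp_rot: [0.978, -2.985, 0.001]
wrist_force: [1.0, 1.0, -0.2]
width: 1.001
grip_force: 0.0
```

Request:
{"fn": "drive_tool", "kwargs": {"rows": [[0,0,0,0.0068,-0.0071,0,1],[0,0,0,0,0,0,1],[0,0,0,0,0,0,1],[0,0,0,0,0,0,1]]}}

```text
time: 22.18
tool_pos: [0.4471, 0.1471, 0.1405]
tcp_rot: [-0.981, 2.984, 0.001]
wrist_force: [0.5, 0.4, -0.1]
width: 1.002
grip_force: 0.0
```

```bash
python3 - <<'E'
from wr import *
p=wshot()
for d in masks_of(p,'tin_a')[:2]:
    print(d['score'].__round__(2),np.round(d['bbox']))
    h=cv2.approxPolyDP(cv2.convexHull(np.argwhere(d['mask'])[:,::-1].astype(np.int32)),2.5,True)[:,0]
    for u in h: print(u,wunproj(p,u,.05).round(4),wunproj(p,u,0).round(4))
save('w9',cv2.resize(p['color'][110:260,150:350],(800,600),interpolation=cv2.INTER_CUBIC))
E
python3 plan.py .447 .1455 .0155 .64
```

```text
0.79 [221. 153. 285. 203.]
[284 163] [0.4152 0.156 ] [0.4216 0.1672]
[281 200] [0.4446 0.1755] [0.4566 0.1905]
[221 198] [0.476  0.1296] [0.4942 0.1356]
[221 164] [0.4494 0.1112] [0.4623 0.1137]
[227 153] [0.438  0.1098] [0.4487 0.1121]
[278 155] [0.4127 0.1473] [0.4185 0.1568]
t 22.28 pos [0.4469 0.1473 0.1403] psi -2.505 tilt 0.02 q6 -1.94 w 0.998 grip 0.0 F [-0.4  0.  -0.7]
turn z -0.2 = 1 x -0.21 ; shift [ 0.001  -0.0015  0.1248] = 4 x [ 0.0002 -0.0004  0.0312] | q6 end~ 4.39
```

View pics/w9.png

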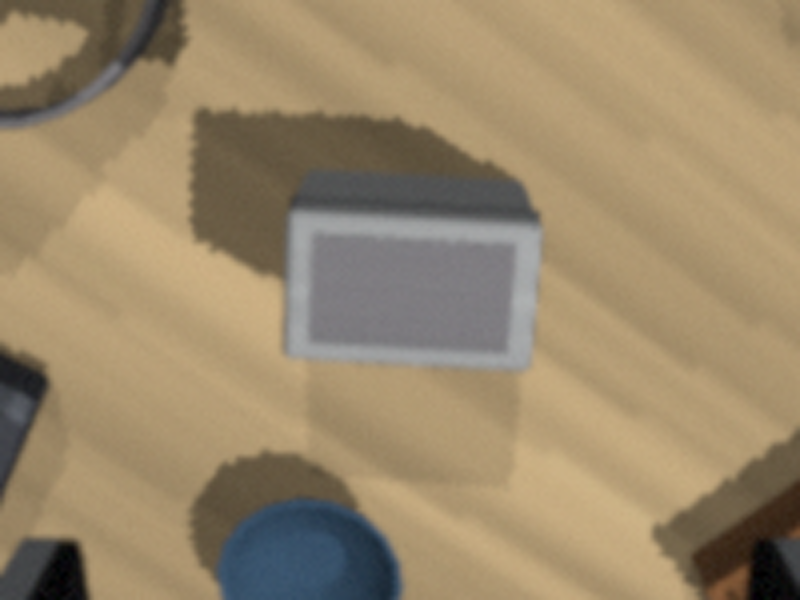

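The tin's top face has its centre at crop (413,287) and is turned about 2° clockwise from the tool. It is laterally centred to within about 1.5 mm.

Request:
{"fn": "drive_tool", "kwargs": {"rows": [[0,0,2,0.001,-0.0012,0.02,1],[0,0,0,0,0,0.033,1],[0,0,0,0,0,0.033,1],[0,0,0,0,0,0.02,1],[0,0,0,0,0,0.012,1],[0,0,0,0,0,0.0065,1],[0,0,0,0,0,0,1],[0,0,0,0,0,0,1]]}}

```text
time: 22.95
tool_pos: [0.4468, 0.1452, 0.0159]
tcp_rot: [-0.93, 3.001, 0.0]
wrist_force: [-0.2, -0.1, -0.2]
width: 1.0
grip_force: 0.0
```

Request:
{"fn": "drive_tool", "kwargs": {"rows": [[0,0,0,0,0,0,0.5],[0,0,0,0,0,0,0.5],[0,0,0,0,0,0,0.5],[0,0,0,0,0,0,0.5],[0,0,0,0,0,0,0.5]]}}

```text
time: 23.37
tool_pos: [0.4478, 0.145, 0.0178]
tcp_rot: [-0.927, 2.999, 0.0]
wrist_force: [-2.6, -0.3, 7.4]
width: 0.645
grip_force: 72.1
```

```bash
python3 plan.py .447 .1455 .12 2.869 .4535 .3218 .12 2.869
```

```text
t 23.37 pos [0.4478 0.145  0.0178] psi -2.542 tilt 0.16 q6 -1.91 w 0.645 grip 72.1 F [-2.6 -0.3  7.4]
turn z 50.0 = 8 x 6.25 ; shift [ 0.0009  0.0002 -0.1022] = 3 x [ 0.0003  0.0001 -0.0341] | q6 end~ 5.3
turn z -0.0 = 1 x -0.0 ; shift [ 0.0412  0.1715 -0.    ] = 5 x [ 0.0082  0.0343 -0.    ] | q6 end~ 5.6
```

Request:
{"fn": "drive_tool", "kwargs": {"rows": [[0,0,0,0,0,-0.008,0.4],[0,0,0,0,0,-0.02,0.4],[0,0,0,0,0,-0.03,0.4],[0,0,0,0,0,-0.025,0.4],[0,0,0,0,0,-0.012,0.4],[0,0,0,0,0,-0.005,0.4],[0,0,5,0,0,0,0.4],[0,0,6.4,0,0,0,0.4]]}}

```text
time: 24.03
tool_pos: [0.4464, 0.1445, 0.1162]
tcp_rot: [-0.619, 3.079, 0.0]
wrist_force: [0.4, 0.2, -2.1]
width: 0.64
grip_force: 74.1
```

Request:
{"fn": "drive_tool", "kwargs": {"rows": [[0,0,6.4,0,0,0,0.4],[0,0,6.4,0,0,0,0.4],[0,0,6.4,0,0,0,0.4],[0,0,6.4,0,0,0,0.4],[0,0,6.4,0,0,0,0.4],[0,0,6.4,0,0,0,0.4],[0,0,0,0.004,0.017,0,0.4],[0,0,0,0.008,0.034,0,0.4]]}}

```text
time: 24.7
tool_pos: [0.4475, 0.1946, 0.1147]
tcp_rot: [-0.427, -3.111, 0.004]
wrist_force: [0.5, -0.3, -1.1]
width: 0.639
grip_force: 74.2
```

Request:
{"fn": "drive_tool", "kwargs": {"rows": [[0,0,0,0.008,0.034,0,0.4],[0,0,0,0.008,0.034,0,0.4],[0,0,0,0.008,0.034,0,0.4],[0,0,0,0.004,0.014,0,0.4],[0,0,0,0.001,0.004,0,0.4],[0,0,0,0,0,0,0.4],[0,0,0,0,0,0,0.4],[0,0,0,0,0,0,0.4]]}}

```text
time: 25.37
tool_pos: [0.4519, 0.3188, 0.1152]
tcp_rot: [-0.422, -3.112, 0.002]
wrist_force: [-0.1, -0.0, -1.4]
width: 0.638
grip_force: 74.3
```

```bash
python3 plan.py .4535 .3218 .0218 2.869
```

```text
t 25.37 pos [0.4519 0.3188 0.1152] psi 2.872 tilt 0.09 q6 -0.73 w 0.638 grip 74.3 F [-0.1 -0.  -1.4]
turn z 0.2 = 1 x 0.16 ; shift [-0.0007  0.0033  0.0934] = 3 x [-0.0002  0.0011  0.0311] | q6 end~ -0.68
```

Request:
{"fn": "drive_tool", "kwargs": {"rows": [[0,0,0,-0.001,0.0025,0.01,0.4],[0,0,0,0,0,0.022,0.4],[0,0,0,0,0,0.022,0.4],[0,0,0,0,0,0.016,0.4],[0,0,0,0,0,0.01,0.4],[0,0,0,0,0,0.006,0.4],[0,0,0,0,0,0.004,0.4],[0,0,0,0,0,0.002,0.4]]}}

```text
time: 26.03
tool_pos: [0.4543, 0.3223, 0.0235]
tcp_rot: [0.422, 3.113, 0.0]
wrist_force: [-0.7, -0.3, -1.0]
width: 0.644
grip_force: 74.3
```

Request:
{"fn": "drive_tool", "kwargs": {"rows": [[0,0,0,0,0,0,0.4],[0,0,0,0,0,0,0.4]]}}

```text
time: 26.2
tool_pos: [0.4547, 0.3229, 0.0245]
tcp_rot: [0.421, 3.112, 0.002]
wrist_force: [-0.1, 1.0, -1.6]
width: 0.637
grip_force: 74.3
```

Request:
{"fn": "drive_tool", "kwargs": {"rows": [[0,0,0,0,0,0.002,0.4],[0,0,0,0,0,0.001,0.4],[0,0,0,0,0,0,0.4],[0,0,0,0,0,0,0.4]]}}

```text
time: 26.53
tool_pos: [0.4548, 0.3231, 0.0219]
tcp_rot: [0.421, 3.112, 0.002]
wrist_force: [-1.0, 0.1, 4.3]
width: 0.645
grip_force: 75.2
```

Request:
{"fn": "drive_tool", "kwargs": {"rows": [[0,0,0,0,0,0,1],[0,0,0,0,0,0,1],[0,0,0,0,0,0,1],[0,0,0,0,0,0,1],[0,0,0,0,0,-0.008,1],[0,0,0,0,0,-0.025,1],[0,0,0,0,0,-0.035,1],[0,0,0,0,0,-0.03,1]], "force": 50}}

```text
time: 27.2
tool_pos: [0.4535, 0.3221, 0.1199]
tcp_rot: [-0.421, -3.112, 0.001]
wrist_force: [0.8, 0.3, 0.5]
width: 1.0
grip_force: 0.0
```

Request:
{"fn": "drive_tool", "kwargs": {"rows": [[0,0,0,0,0,-0.02,1],[0,0,0,0,0,-0.01,1],[0,0,6.9,0,0,0,1],[0,0,6.9,0,0,0,1],[0,0,6.9,0,0,0,1],[0,0,6.9,0,0,0,1],[0,0,6.9,0,0,0,1],[0,0,6.9,0,0,0,1]]}}

```text
time: 27.87
tool_pos: [0.4534, 0.322, 0.1478]
tcp_rot: [-1.502, -2.758, 0.002]
wrist_force: [-0.2, -0.1, -0.2]
width: 1.0
grip_force: 0.0
```

Request:
{"fn": "drive_tool", "kwargs": {"rows": [[0,0,6.9,0,0,0,1],[0,0,6.9,0,0,0,1],[0,0,6.9,0,0,0,1],[0,0,6.9,0,0,0,1],[0,0,6.9,0,0,0,1],[0,0,0,0,0,0,1],[0,0,0,0,0,0,1]]}}

```text
time: 28.45
tool_pos: [0.4535, 0.3222, 0.148]
tcp_rot: [-2.243, -2.199, 0.002]
wrist_force: [-0.1, 0.0, -0.8]
width: 1.001
grip_force: 0.0
```

```bash
python3 plan.py .645 .2136 .15 1.545; python3 - <<'E'
from fit import *
P={c:read_camera(c) for c in('top','scene')}
for n,q0 in(('tin_a',(.455,.323)),('tin_a',(.481,.42)),('jar_a',(.645,.2136))):
    for c in P:
        w=proj(P[c],np.array([[*q0,.03]]))[0]
        for e in masks_of(P[c],n):
            B=e['bbox']
            if B[0]<w[0]<B[2] and B[1]<w[1]<B[3]: print(n,c,[x.round(3) for x in fit(n,[(P[c],e['mask'])],q0,n=='jar_a')]); break
E
```

```text
t 28.45 pos [0.4535 0.3222 0.148 ] psi 1.551 tilt 0.07 q6 0.59 w 1.001 grip 0.0 F [-0.1  0.  -0.8]
turn z 0.4 = 1 x 0.36 ; shift [-0.1036  0.1942 -0.002 ] = 6 x [-0.0173  0.0324 -0.0003] | q6 end~ 0.35
tin_a top [array([ 0.454,  0.325, -0.274]), np.float64(0.929)]
tin_a scene [array([ 0.455,  0.332, -0.377]), np.float64(0.923)]
tin_a scene [array([0.481, 0.426, 2.9  ]), np.float64(0.948)]
jar_a top [array([0.643, 0.213, 0.166]), np.float64(0.945)]
jar_a scene [array([0.646, 0.215, 0.116]), np.float64(0.944)]
```

Request:
{"fn": "drive_tool", "kwargs": {"rows": [[0,0,0,-0.0087,0.0162,0,1],[0,0,0,-0.0173,0.0324,0,1],[0,0,0,-0.0173,0.0324,0,1],[0,0,0,-0.0173,0.0324,0,1],[0,0,0,-0.0173,0.0324,0,1],[0,0,0,-0.013,0.0243,0,1],[0,0,0,-0.0087,0.0162,0,1],[0,0,0,-0.0043,0.0081,0,1]]}}

```text
time: 29.52
tool_pos: [0.6482, 0.2123, 0.1485]
tcp_rot: [2.248, 2.193, 0.0]
wrist_force: [-0.1, -0.6, -0.5]
width: 1.004
grip_force: 0.0
```

Request:
{"fn": "drive_tool", "kwargs": {"rows": [[0,0,0,0,0,0,1],[0,0,0,0,0,0,1],[0,0,0,0,0,0,1]]}}

```text
time: 29.77
tool_pos: [0.6447, 0.2149, 0.1484]
tcp_rot: [-2.245, -2.196, 0.001]
wrist_force: [0.4, 0.6, -0.1]
width: 1.0
grip_force: 0.0
```

```bash
python3 plan.py .645 .2136 .022 1.545; python3 - <<'E'
from wr import *
p=wshot()
for d in masks_of(p,'jar_a')[:2]: print(d['score'].__round__(2),np.round(d['bbox']),wunproj(p,((d['bbox'][0]+d['bbox'][2])/2,(d['bbox'][1]+d['bbox'][3])/2),.05))
hsv=cv2.cvtColor(p['color'],cv2.COLOR_RGB2HSV)
save('w10',p['color'])
E
```

```text
t 29.77 pos [0.6447 0.2149 0.1484] psi 1.549 tilt 0.07 q6 0.31 w 1.0 grip 0.0 F [ 0.4  0.6 -0.1]
turn z 0.2 = 1 x 0.21 ; shift [-0.0013  0.0003  0.1264] = 4 x [-0.0003  0.0001  0.0316] | q6 end~ 0.35
0.37 [ 95. 280. 127. 344.] [0.4557947  0.04385448]
```

View pics/w10.png

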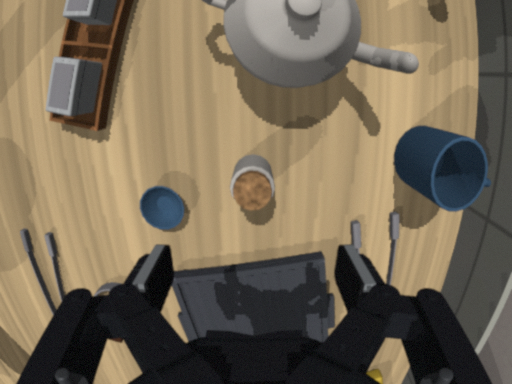

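Both tins stand in the tray bays, at (72,88) and (88,5). The jar lid is at (253,187), on the centre column.

Request:
{"fn": "drive_tool", "kwargs": {"rows": [[0,0,0,-0.001,0,0.02,1],[0,0,0,0,0,0.033,1],[0,0,0,0,0,0.033,1],[0,0,0,0,0,0.02,1],[0,0,0,0,0,0.013,1],[0,0,0,0,0,0.007,1],[0,0,0,0,0,0,1],[0,0,0,0,0,0,1]]}}

```text
time: 30.53
tool_pos: [0.6466, 0.2137, 0.0238]
tcp_rot: [2.246, 2.196, 0.002]
wrist_force: [0.7, 0.2, -0.3]
width: 1.003
grip_force: 0.0
```

Request:
{"fn": "drive_tool", "kwargs": {"rows": [[0,0,0,0,0,0,0.3],[0,0,0,0,0,0,0.3],[0,0,0,0,0,0,0.3],[0,0,0,0,0,0,0.3],[0,0,0,0,0,0,0.3],[0,0,0,0,0,0,0.3],[0,0,0,0,0,0,0.3]]}}

```text
time: 31.12
tool_pos: [0.6467, 0.2135, 0.0246]
tcp_rot: [2.246, 2.195, 0.003]
wrist_force: [-2.1, 0.6, 6.4]
width: 0.453
grip_force: 49.6
```

```bash
python3 plan.py .645 .2136 .11 1.545 .4685 -.3306 .11 1.545
```

```text
t 31.12 pos [0.6467 0.2135 0.0246] psi 1.548 tilt 0.1 q6 0.31 w 0.453 grip 49.6 F [-2.1  0.6  6.4]
turn z 0.2 = 1 x 0.16 ; shift [ 0.0001 -0.0017 -0.0854] = 3 x [ 0.     -0.0006 -0.0285] | q6 end~ 0.35
turn z -0.0 = 1 x -0.0 ; shift [-0.5486 -0.1624 -0.    ] = 14 x [-0.0392 -0.0116 -0.    ] | q6 end~ -0.59
```

Request:
{"fn": "drive_tool", "kwargs": {"rows": [[0,0,0,0,0,-0.01,0.3],[0,0,0,0,0,-0.03,0.3],[0,0,0,0,0,-0.03,0.3],[0,0,0,0,0,-0.015,0.3],[0,0,0,-0.0196,-0.0058,0,0.3],[0,0,0,-0.0392,-0.0116,0,0.3],[0,0,0,-0.0392,-0.0116,0,0.3],[0,0,0,-0.0392,-0.0116,0,0.3]]}}

```text
time: 31.78
tool_pos: [0.6015, 0.0759, 0.1082]
tcp_rot: [2.245, 2.197, 0.0]
wrist_force: [0.2, -1.0, -1.7]
width: 0.452
grip_force: 50.8
```

Request:
{"fn": "drive_tool", "kwargs": {"rows": [[0,0,0,-0.0392,-0.0116,0,0.3],[0,0,0,-0.0392,-0.0116,0,0.3],[0,0,0,-0.0392,-0.0116,0,0.3],[0,0,0,-0.0392,-0.0116,0,0.3],[0,0,0,-0.0392,-0.0116,0,0.3],[0,0,0,-0.0392,-0.0116,0,0.3],[0,0,0,-0.0392,-0.0116,0,0.3],[0,0,0,-0.0392,-0.0116,0,0.3]]}}

```text
time: 32.45
tool_pos: [0.5012, -0.2363, 0.1083]
tcp_rot: [2.246, 2.195, 0.0]
wrist_force: [1.0, -0.9, -2.8]
width: 0.454
grip_force: 50.8
```

Request:
{"fn": "drive_tool", "kwargs": {"rows": [[0,0,0,-0.0392,-0.0116,0,0.3],[0,0,0,-0.0294,-0.0087,0,0.3],[0,0,0,-0.0196,-0.0058,0,0.3],[0,0,0,-0.0098,-0.0029,0,0.3],[0,0,0,0,0,0,0.3],[0,0,0,0,0,0,0.3],[0,0,0,0,0,0,0.3]]}}

```text
time: 33.03
tool_pos: [0.4713, -0.3304, 0.1076]
tcp_rot: [-2.245, -2.196, -0.001]
wrist_force: [0.1, 0.1, -2.2]
width: 0.456
grip_force: 50.8
```

```bash
python3 plan.py .4685 -.3306 .0286 1.545; python3 - <<'E'
from wr import *
p=wshot()
for d in masks_of(p,'caddy')[:2]: print(d['score'],d['bbox'])
E
```

```text
t 33.03 pos [ 0.4713 -0.3304  0.1076] psi 1.549 tilt 0.06 q6 -0.63 w 0.456 grip 50.8 F [ 0.1  0.1 -2.2]
turn z 0.2 = 1 x 0.21 ; shift [-0.0002 -0.0028  0.079 ] = 2 x [-0.0001 -0.0014  0.0395] | q6 end~ -0.59
0.96 [206.7, 141.9, 294.7, 287.8]
```

Request:
{"fn": "drive_tool", "kwargs": {"rows": [[0,0,0,0,-0.0028,0.01,0.3],[0,0,0,0,0,0.022,0.3],[0,0,0,0,0,0.02,0.3],[0,0,0,0,0,0.012,0.3],[0,0,0,0,0,0.008,0.3],[0,0,0,0,0,0.004,0.3],[0,0,0,0,0,0.002,0.3],[0,0,0,0,0,0,0.3]]}}

```text
time: 33.8
tool_pos: [0.4685, -0.3318, 0.0298]
tcp_rot: [2.246, 2.196, 0.0]
wrist_force: [0.1, 0.4, -1.7]
width: 0.458
grip_force: 50.8
```

Request:
{"fn": "drive_tool", "kwargs": {"rows": [[0,0,0,0,0,0.001,0.3],[0,0,0,0,0,0,0.3]]}}

```text
time: 33.97
tool_pos: [0.469, -0.3323, 0.0296]
tcp_rot: [2.246, 2.195, 0.0]
wrist_force: [0.1, 0.3, -1.6]
width: 0.451
grip_force: 50.8
```

Request:
{"fn": "drive_tool", "kwargs": {"rows": [[0,0,0,0,0,0.001,0.3],[0,0,0,0,0,0,0.3],[0,0,0,0,0,0,0.3]]}}

```text
time: 34.22
tool_pos: [0.469, -0.3324, 0.0287]
tcp_rot: [2.245, 2.194, 0.0]
wrist_force: [-0.7, -0.4, 1.4]
width: 0.45
grip_force: 51.2
```

Request:
{"fn": "drive_tool", "kwargs": {"rows": [[0,0,0,0,0,0,1],[0,0,0,0,0,0,1],[0,0,0,0,0,0,1],[0,0,0,0,0,0,1],[0,0,0,0,0,-0.008,1],[0,0,0,0,0,-0.025,1],[0,0,0,0,0,-0.035,1],[0,0,0,0,0,-0.03,1]]}}

```text
time: 34.88
tool_pos: [0.4678, -0.3314, 0.127]
tcp_rot: [-2.246, -2.195, 0.0]
wrist_force: [1.4, -0.7, 0.2]
width: 0.998
grip_force: 0.0
```

Request:
{"fn": "drive_tool", "kwargs": {"rows": [[0,0,0,0,0,-0.02,1],[0,0,0,0,0,-0.01,1],[0,0,-6.8,0,0,0,1],[0,0,-6.8,0,0,0,1],[0,0,-6.8,0,0,0,1],[0,0,-6.8,0,0,0,1],[0,0,-6.8,0,0,0,1],[0,0,-6.8,0,0,0,1]]}}

```text
time: 35.55
tool_pos: [0.4677, -0.3313, 0.1549]
tcp_rot: [-1.331, -2.844, -0.0]
wrist_force: [-1.1, -0.3, 0.5]
width: 0.999
grip_force: 0.0
```

Request:
{"fn": "drive_tool", "kwargs": {"rows": [[0,0,-6.8,0,0,0,1],[0,0,-6.8,0,0,0,1],[0,0,-6.8,0,0,0,1],[0,0,-6.8,0,0,0,1],[0,0,-6.8,0,0,0,1],[0,0,-6.8,0,0,0,1],[0,0,0,0,0,0,1]]}}

```text
time: 36.13
tool_pos: [0.4677, -0.3313, 0.1549]
tcp_rot: [-0.261, -3.129, -0.001]
wrist_force: [-0.2, 0.1, 0.3]
width: 0.996
grip_force: 0.0
```

```bash
python3 plan.py .446 .0148 .155 2.97; python3 - <<'E'
from fit import *
P={c:read_camera(c) for c in('top','scene')}
for n,q0 in(('jar_a',(.466,-.402)),('jar_a',(.469,-.332))):
    for c in P:
        w=proj(P[c],np.array([[*q0,.035]]))[0]
        for e in masks_of(P[c],n):
            B=e['bbox']
            if B[0]<w[0]<B[2] and B[1]<w[1]<B[3]: print(n,c,[x.round(3) for x in fit(n,[(P[c],e['mask'])],q0,n=='jar_a')]); break
E
```

```text
t 36.13 pos [ 0.4677 -0.3313  0.1549] psi 2.975 tilt 0.09 q6 -2.06 w 0.996 grip 0.0 F [-0.2  0.1  0.3]
turn z 0.3 = 1 x 0.28 ; shift [ 8.050e-02  3.374e-01 -1.000e-04] = 9 x [ 0.0089  0.0375 -0.    ] | q6 end~ -1.37
jar_a top [array([ 0.463, -0.4  ,  0.28 ]), np.float64(0.755)]
jar_a scene [array([ 0.464, -0.402,  0.049]), np.float64(0.927)]
jar_a top [array([ 0.465, -0.334,  0.151]), np.float64(0.895)]
jar_a scene [array([ 0.464, -0.332,  0.226]), np.float64(0.954)]
```

Both jars are in the caddy. Next is the ring.

Request:
{"fn": "drive_tool", "kwargs": {"rows": [[0,0,0,0.0045,0.0188,0,1],[0,0,0,0.0089,0.0375,0,1],[0,0,0,0.0089,0.0375,0,1],[0,0,0,0.0089,0.0375,0,1],[0,0,0,0.0089,0.0375,0,1],[0,0,0,0.0089,0.0375,0,1],[0,0,0,0.0089,0.0375,0,1],[0,0,0,0.0089,0.0375,0,1]]}}

```text
time: 37.1
tool_pos: [0.4494, -0.0416, 0.156]
tcp_rot: [0.269, 3.129, 0.0]
wrist_force: [0.0, -0.0, 0.2]
width: 0.998
grip_force: 0.0
```

Request:
{"fn": "drive_tool", "kwargs": {"rows": [[0,0,0,0.0067,0.0281,0,1],[0,0,0,0.0045,0.0188,0,1],[0,0,0,0.0022,0.0093,0,1],[0,0,0,0,0,0,1],[0,0,0,0,0,0,1],[0,0,0,0,0,0,1]]}}

```text
time: 37.6
tool_pos: [0.4463, 0.0135, 0.1557]
tcp_rot: [0.267, 3.13, -0.001]
wrist_force: [-0.6, 0.4, -1.0]
width: 1.001
grip_force: 0.0
```

```bash
python3 - <<'E'
from wr import *
p=wshot()
hsv=cv2.cvtColor(p['color'],cv2.COLOR_RGB2HSV); m=np.zeros(hsv.shape[:2],bool); m[110:240,190:320]=((hsv[...,1]>130)&(hsv[...,2]<130))[110:240,190:320]
k,l,st,ce=cv2.connectedComponentsWithStats(m.astype(np.uint8)); i=1+st[1:,4].argmax(); v,u=np.nonzero(l==i)
W=np.array([wunproj(p,q,.062) for q in zip(u,v)]); ev,e=np.linalg.eigh(np.cov(W.T)); print(len(W),u.mean(),v.mean(),W.mean(0).round(4),np.arctan2(e[1,1],e[0,1]).round(3),np.sqrt(12*ev).round(4))
save('w11',p['color'])
E
python3 plan.py .446 .0148 .04 2.97
```

```text
656 253.827743902439 181.27743902439025 [0.4447 0.0133] 2.941 [0.0135 0.0428]
t 37.65 pos [0.4463 0.0133 0.1557] psi 2.971 tilt 0.03 q6 -1.43 w 1.0 grip 0.0 F [-0.5  0.4  0.1]
turn z 0.0 = 1 x 0.03 ; shift [0.0006 0.0014 0.1157] = 3 x [0.0002 0.0005 0.0386] | q6 end~ -1.37
```

View pics/w11.png

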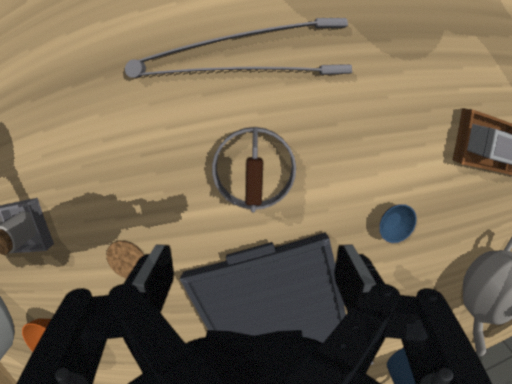

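The grip is centred under the fingers at (254,181) and lies along the tool's x axis, so I can descend.

Request:
{"fn": "drive_tool", "kwargs": {"rows": [[0,0,1,0.001,0,0.02,1],[0,0,0,0,0,0.033,1],[0,0,0,0,0,0.03,1],[0,0,0,0,0,0.018,1],[0,0,0,0,0,0.01,1],[0,0,0,0,0,0.005,1],[0,0,0,0,0,0,0],[0,0,0,0,0,0,0]]}}

```text
time: 38.32
tool_pos: [0.4462, 0.0142, 0.0406]
tcp_rot: [0.294, 3.126, 0.0]
wrist_force: [-0.6, 0.0, 0.7]
width: 0.749
grip_force: 0.0
```

Request:
{"fn": "drive_tool", "kwargs": {"rows": [[0,0,0,0,0,0,0],[0,0,0,0,0,0,0],[0,0,0,0,0,0,0],[0,0,0,0,0,0,0],[0,0,0,0,0,0,0],[0,0,0,0,0,0,0],[0,0,0,0,0,0,0],[0,0,0,0,0,0,0]]}}

```text
time: 38.98
tool_pos: [0.4459, 0.0143, 0.0403]
tcp_rot: [0.293, 3.126, -0.001]
wrist_force: [-0.6, -3.3, 5.5]
width: 0.141
grip_force: 49.3
```

```bash
python3 plan.py .446 .0148 .11 2.97 .645 .0075 .11 2.97
```

```text
t 38.98 pos [0.4459 0.0143 0.0403] psi 2.955 tilt 0.1 q6 -1.41 w 0.141 grip 49.3 F [-0.6 -3.3  5.5]
turn z -0.9 = 1 x -0.86 ; shift [ 0.      0.0005 -0.0697] = 2 x [ 0.      0.0003 -0.0348] | q6 end~ -1.37
turn z -0.0 = 1 x -0.0 ; shift [-0.1973  0.0268 -0.    ] = 5 x [-0.0395  0.0054 -0.    ] | q6 end~ -1.39
```

Request:
{"fn": "drive_tool", "kwargs": {"rows": [[0,0,0,0,0,-0.008,0],[0,0,0,0,0,-0.02,0],[0,0,0,0,0,-0.025,0],[0,0,0,0,0,-0.012,0],[0,0,0,0,0,-0.005,0],[0,0,0,-0.013,0.002,0,0],[0,0,0,-0.026,0.004,0,0],[0,0,0,-0.033,0.005,0,0]]}}

```text
time: 39.65
tool_pos: [0.5158, 0.0125, 0.1085]
tcp_rot: [-0.293, -3.124, -0.001]
wrist_force: [-0.6, 0.7, -1.7]
width: 0.142
grip_force: 48.8
```

Request:
{"fn": "drive_tool", "kwargs": {"rows": [[0,0,0,-0.033,0.005,0,0],[0,0,0,-0.033,0.005,0,0],[0,0,0,-0.03,0.004,0,0],[0,0,0,-0.02,0.003,0,0],[0,0,0,-0.009,0.0015,0,0],[0,0,0,0,0,0,0],[0,0,0,0,0,0,0],[0,0,0,0,0,0,0]]}}

```text
time: 40.32
tool_pos: [0.642, 0.0072, 0.1087]
tcp_rot: [-0.293, -3.125, 0.0]
wrist_force: [0.8, -0.2, -0.7]
width: 0.141
grip_force: 48.8
```

```bash
python3 plan.py .645 .0075 .0583 2.955; python3 - <<'E'
from fit import *
for c in('top','scene'):
    p=read_camera(c)
    for e in masks_of(p,'egg_ring')[:2]: print(c,e['score'],e['bbox'])
    if c=='scene': save('s12',cv2.resize(p['color'][110:270,200:390],(712,600),interpolation=cv2.INTER_CUBIC))
E
```

```text
t 40.32 pos [0.642  0.0072 0.1087] psi 2.955 tilt 0.18 q6 -1.41 w 0.141 grip 48.8 F [ 0.8 -0.2 -0.7]
turn z -0.0 = 1 x -0.02 ; shift [-0.0029  0.0008  0.0504] = 2 x [-0.0014  0.0004  0.0252] | q6 end~ -1.37
scene 0.65 [108.4, 258.0, 138.0, 285.4]
scene 0.64 [274.1, 176.3, 316.6, 217.8]
```

View pics/s12.png

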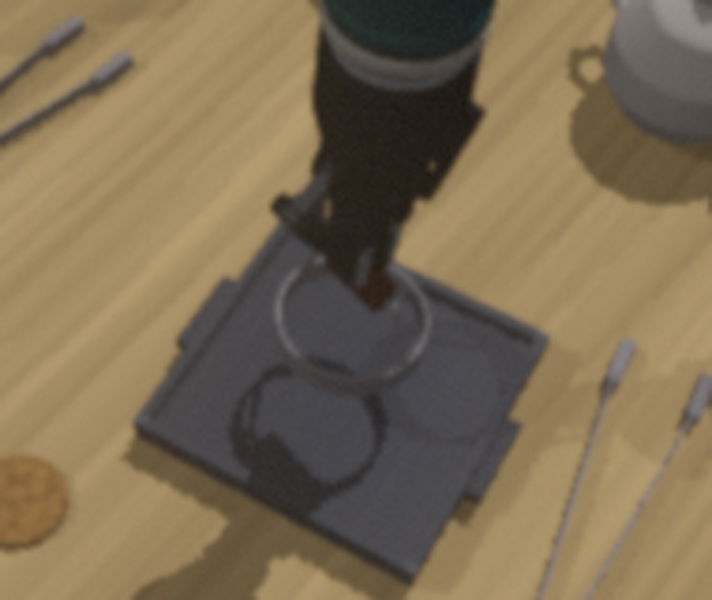

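The ring is held level over the griddle at crop (352,315), so I'll lower it.

Request:
{"fn": "drive_tool", "kwargs": {"rows": [[0,0,0,-0.003,0,0.01,0],[0,0,0,0,0,0.015,0],[0,0,0,0,0,0.01,0],[0,0,0,0,0,0.007,0],[0,0,0,0,0,0.004,0],[0,0,0,0,0,0.002,0],[0,0,0,0,0,0,0],[0,0,0,0,0,0,0]]}}

```text
time: 41.18
tool_pos: [0.6475, 0.0064, 0.062]
tcp_rot: [0.293, 3.127, 0.0]
wrist_force: [0.2, 0.1, -1.7]
width: 0.144
grip_force: 48.8
```

Request:
{"fn": "drive_tool", "kwargs": {"rows": [[0,0,0,0,0,0.001,0],[0,0,0,0,0,0,0],[0,0,0,0,0,0,0]]}}

```text
time: 41.43
tool_pos: [0.6475, 0.0064, 0.0612]
tcp_rot: [0.293, 3.127, 0.0]
wrist_force: [-1.3, 0.9, -1.8]
width: 0.141
grip_force: 48.8
```

Request:
{"fn": "drive_tool", "kwargs": {"rows": [[0,0,0,0,0,0.0015,0],[0,0,0,0,0,0.001,0],[0,0,0,0,0,0,0],[0,0,0,0,0,0,0]]}}

```text
time: 41.77
tool_pos: [0.6475, 0.0061, 0.0587]
tcp_rot: [0.293, 3.127, -0.001]
wrist_force: [-0.5, -1.7, 0.8]
width: 0.141
grip_force: 49.9
```

Request:
{"fn": "drive_tool", "kwargs": {"rows": [[0,0,0,0,0,0.0005,0],[0,0,0,0,0,0,0],[0,0,0,0,0,0,0.5],[0,0,0,0,0,0,0.8],[0,0,0,0,0,0,0.8],[0,0,0,0,0,0,0.8],[0,0,0,0,0,0,0.8],[0,0,0,0,0,-0.01,0.8]]}}

```text
time: 42.43
tool_pos: [0.645, 0.0067, 0.0653]
tcp_rot: [-0.293, -3.123, 0.0]
wrist_force: [-0.4, -0.2, -1.0]
width: 0.802
grip_force: 0.0
```

Request:
{"fn": "drive_tool", "kwargs": {"rows": [[0,0,0,0,0,-0.025,0.8],[0,0,0,0,0,-0.04,0.8],[0,0,0,0,0,-0.04,0.8],[0,0,0,0,0,-0.02,0.8],[0,0,0,0,0,0,0.8],[0,0,0,0,0,0,0.8]]}}

```text
time: 42.93
tool_pos: [0.6488, 0.0064, 0.1961]
tcp_rot: [0.293, 3.122, 0.001]
wrist_force: [0.4, -1.0, -1.0]
width: 0.799
grip_force: 0.0
```

```bash
python3 plan.py; python3 - <<'E'
from wr import *
p=wshot(); t=read_camera('top'); 
for e in masks_of(p,'egg_ring')[:2]: b=e['bbox']; print(e['score'],b,wunproj(p,((b[0]+b[2])/2,(b[1]+b[3])/2),.03))
s=read_camera('scene')['color'][70:340,60:430]
save('f13',cv2.resize(s,(780,569),interpolation=cv2.INTER_CUBIC))
E
```

```text
t 42.93 pos [0.6488 0.0064 0.1961] psi 2.955 tilt 0.32 q6 -1.41 w 0.799 grip 0.0 F [ 0.4 -1.  -1. ]
0.91 [211.8, 119.9, 293.9, 205.3] [0.64709029 0.0054042 ]
```

View pics/f13.png

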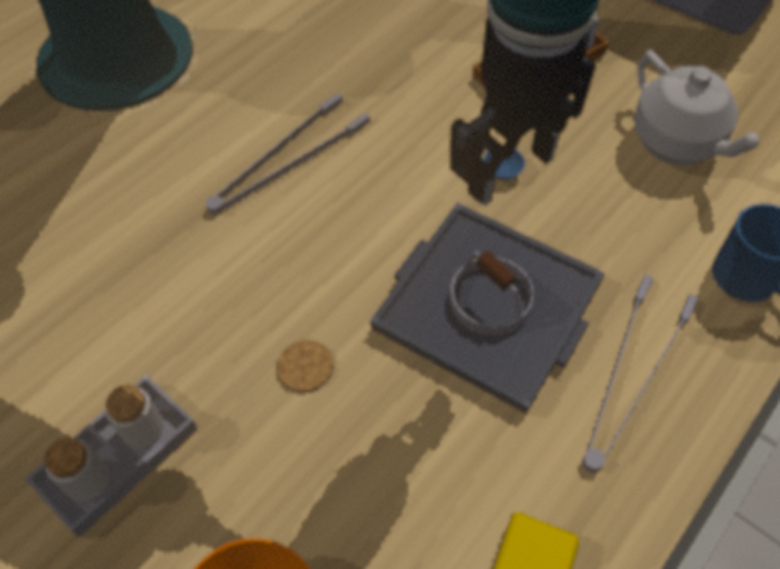

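The ring lies flat mid-griddle at (490,294) and both jars stand in the caddy at (130,420) and (70,475). The tins were confirmed in the tray earlier, and the teapot and bowl are where they started. I'll hand the job in.

```bash
python3 -c "
from workcell import workorder
print(workorder.finish_job())"
```

```text
the job is handed in; nothing more can be done
None
```

I sorted everything and handed the job in at about 43 s: both jars are in the caddy, both tins in the tray and the egg ring is flat on the griddle, with the teapot and bowl not shifted; one tin tipped during a failed first grasp but was re-gripped without trouble, and the hand-in returned no verdict.

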